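# Stow reconditioned pulleys in the bifold-covered dust box

### The job

Put the reconditioned pulleys away in the blue dust box: push its bifold cover until the two panels are folded flat against each other, turn the red tab aside, then lift out the yellow blanking plate it held and lay it flat on the black rubber mat, wholly on the mat. Set every pulley that is on the bench upright on the floor of the well under that plate, then shut the bifold cover again; the tin, the screwdriver and the alternator nearby stay where they are.

Things in the scene. Friction and masses are not known exactly. Their poses are not given: they have to be found in the camera images.
- dustbox: Blue steel dust box, fixed, 212 (x) x 284 (y) mm; origin at the centre of its underside, z up, its y axis points to the cover's hinge side. Walls (6 mm) reach z = 100 mm, the -y wall, below the yellow bar, only 85. Inside, a deck with its top at z = 62 (6 mm thick) has a square opening, the well. A lip 4 mm high round the plate's place (2.5 mm play) keeps the plate from sliding.
- well (a point): Centre of the well's floor, at box (0, 20, 12) mm, 50 mm below the deck's top; axes as the box. The well's opening in the deck is 160 x 160 mm; below the deck it is wider.
- cover (a joint): Fold of the bifold cover, rad: 0 shut, 1.33 fully folded (the stop). Two blue panels, each 200 (box x) x 140 mm, 5 mm thick, 0.12 kg, rising to a ridge between them: at value q each stands 0.2 + q from level. The first is hinged to the box's +y wall, the second to the first. It stays up past q of about 1.05; below that it sinks shut by itself at about 1 rad/s.
- cover_hinge (a point): Middle of the hinge line of box and first panel, at box (0, 138, 104) mm; it does not move with the cover. Folded, both panels stand upright side by side just over this line, up to about 250 mm above the bench.
- cover_ridge (a point): Middle of the hinge between the two panels, 140 mm from cover_hinge. To shut a folded cover, push the first panel near the ridge from the +y side towards -y until it sinks.
- cover_bar (a point): Middle of the yellow bar (12 mm diameter, 200 mm along box x) on the free edge of the second panel. That edge always travels level along the box's y (the two hinges are coupled); bar about 110 mm above the bench, within 6 mm. Pushed towards +y with 4 to 6 N it folds the cover; folded, it is some 15 mm from the hinge line.
- tab (a joint): Red swing tab on the deck, rad: near 0 it points to box +y and lies over the plate's edge; positive turns it towards the box's -x, stop at 1.75 (and at -0.35). Clear of the plate beyond 1.1. Light friction, it stays where it is left.
- tab_pivot (a point): Pivot of the tab (vertical axis), at box (0, -95) mm, 71 mm up. The tab is a bar 14 mm wide and 4 mm thick that reaches 50 mm from the pivot, 73 mm high at its top.
- tab_fin (a point): Middle of the upright fin on the tab, 32 mm from the pivot: 10 mm thick, 24 mm long along the tab, top 89 mm above the bench.
- plate: Yellow blanking plate, 172 x 172 x 5 mm, 0.25 kg, loose; origin at the centre of its underside. In the middle of its top a black grip rib, 12 mm (plate x) x 60 mm (plate y), its top 30 mm above the underside. At the start it lies on the deck over the well, held by the tab.
- mat: Black rubber mat, 240 x 240 x 3 mm, fixed; origin at the centre of its underside. It lies to the left or to the right of the box.
- sheet: Green sheet, 200 x 200 x 3 mm, fixed, on which the pulleys stand at the start; origin at the centre of its underside. It lies on the other side of the box than the mat.
- pulley0: Pulley (two to four of pulley0 to pulley3 are there, the rest are absent), all alike: grooved aluminium disc 46 mm diameter, 24 mm high, with a steel hub 24 mm diameter above it up to 48 mm; 0.2 kg. Origin at the centre of its underside, z up.
- pulley1: Pulley (two to four of pulley0 to pulley3 are there, the rest are absent), all alike: grooved aluminium disc 46 mm diameter, 24 mm high, with a steel hub 24 mm diameter above it up to 48 mm; 0.2 kg. Origin at the centre of its underside, z up.
- pulley2: Pulley (two to four of pulley0 to pulley3 are there, the rest are absent), all alike: grooved aluminium disc 46 mm diameter, 24 mm high, with a steel hub 24 mm diameter above it up to 48 mm; 0.2 kg. Origin at the centre of its underside, z up.
- pulley3: Pulley (two to four of pulley0 to pulley3 are there, the rest are absent), all alike: grooved aluminium disc 46 mm diameter, 24 mm high, with a steel hub 24 mm diameter above it up to 48 mm; 0.2 kg. Origin at the centre of its underside, z up.
- spraycan: Bystander: tin, 60 mm diameter, 120 mm tall, origin at the centre of its underside.
- driver: Bystander: screwdriver lying on the bench.
- alternator: Bystander: bare alternator, 110 mm diameter, 95 mm tall, origin at the centre of its underside.
Not all that is in view belongs to the job. Leave any orange or purple look-alike of the pulley1 alone.

How it is judged (in metres and radians):
On the way, in this order (a step that is already met when the one before it is completed fails the run):
1. the cover's two panels are folded flat against each other (cover above 1.25) (value of joint cover above 1.25 rad), for 0.2 s.
2. the tab is turned aside, clear of the plate (tab above 1.1) (value of joint tab above 1.1 rad), for 0.2 s.
3. the plate lies flat on the mat, released (x of plate in the frame of mat between -0.045 and 0.045 m and y of plate in the frame of mat between -0.045 and 0.045 m and z of plate in the frame of mat below 0.01 m and angle between plate's own z axis and vertical below 0.06 rad and contact force between the fingers and plate below 0.3 N), for 0.2 s.
4. every pulley stands in the well, released (x of pulley0 in the frame of well between -0.07 and 0.07 m and y of pulley0 in the frame of well between -0.07 and 0.07 m and z of each of pulley0, pulley1, pulley2, pulley3 in the frame of well below 0.012 m and angle between each of pulley0, pulley1, pulley2, pulley3's own z axis and vertical below 0.15 rad and x of pulley1 in the frame of well between -0.07 and 0.07 m and y of pulley1 in the frame of well between -0.07 and 0.07 m and x of pulley2 in the frame of well between -0.07 and 0.07 m and y of pulley2 in the frame of well between -0.07 and 0.07 m and x of pulley3 in the frame of well between -0.07 and 0.07 m and y of pulley3 in the frame of well between -0.07 and 0.07 m and contact force between the fingers and pulley0 below 0.3 N and contact force between the fingers and pulley1 below 0.3 N and contact force between the fingers and pulley2 below 0.3 N and contact force between the fingers and pulley3 below 0.3 N), for 0.2 s.
At the end, for the whole second after the job is handed in: Every pulley stands upright (0.15 rad) on the well's floor (12 mm), centre within 70 mm of the well's along both box axes; the plate lies flat on the mat, centre within 45 mm of the mat's along both mat axes; the cover is shut (below 0.08 rad); all at rest (x of pulley0 in the frame of well between -0.07 and 0.07 m and y of pulley0 in the frame of well between -0.07 and 0.07 m and z of each of pulley0, pulley1, pulley2, pulley3 in the frame of well below 0.012 m and angle between each of pulley0, pulley1, pulley2, pulley3's own z axis and vertical below 0.15 rad and x of pulley1 in the frame of well between -0.07 and 0.07 m and y of pulley1 in the frame of well between -0.07 and 0.07 m and x of pulley2 in the frame of well between -0.07 and 0.07 m and y of pulley2 in the frame of well between -0.07 and 0.07 m and x of pulley3 in the frame of well between -0.07 and 0.07 m and y of pulley3 in the frame of well between -0.07 and 0.07 m and x of plate in the frame of mat between -0.045 and 0.045 m and y of plate in the frame of mat between -0.045 and 0.045 m and z of plate in the frame of mat below 0.01 m and angle between plate's own z axis and vertical below 0.06 rad and linear speed of each of pulley0, pulley1, pulley2, pulley3, plate below 0.03 m/s and value of joint cover below 0.08 rad); the robot touches nothing.
It fails at once if the tin is moved more than 20 mm (distance of spraycan from where it was at the start of the episode above 0.02 m).
It fails at once if the screwdriver is moved more than 20 mm (distance of driver from where it was at the start of the episode above 0.02 m).
It fails at once if the alternator is moved more than 20 mm (distance of alternator from where it was at the start of the episode above 0.02 m).
Of pulley0, pulley1, pulley2, pulley3 only 2 to 4 are there at a start; the rules pass over those that are not, and their reading is None.
At some moment in a run one of pulley0, pulley1, pulley2, pulley3 may be knocked a few centimetres aside while the robot is not near it.
It also fails if it takes over 210 s, if anything falls off the work surface, if the arm or the gripper's body presses on something with over 40 N, if the wrist force passes 120 N, or if a joint passes its speed limit or range.

### The arm

A 6-joint arm with a two-finger parallel gripper is mounted at the origin on the work surface. World frame = base frame: x ahead of the robot, y to its left, z up, the work surface at z = 0. Lengths are in mm, angles in rad, forces in N, time in s.
With the tool pointing down it reaches from about 275 to 750 mm from the base axis. Payload 10.2 kg.
Tool frame: the origin (TCP) lies midway between the tips of the shut fingers; the grasp point (between the pads) lies 19 mm behind it; z points along the fingers, y is the line along which they close (so a half turn about z gives the same grasp; the last joint's range is limited). The gripper opens to 85 mm and grips with 20 to 120 N. Pads are 22 mm wide; open, the fingers measure 114 mm over their backs; the gripper's body (76 mm by 85 mm) begins 54 mm behind the grasp point. The pads swing forward as they close: fully open they stand 13 mm farther back than shut.
Start: joints at [1.009, 0.313, 1.498, -0, 1.331, -0.223], TCP at [174.499, 495.157, 206.094] pointing down, gripper open.
Joint ranges: [-2.94, 2.94], [-0.97, 2.17], [0.19, 2.56], [-1.23, 4.37], [0.02, 3.11], [-2.88, 2.88]. Speed limits (rad/s): [2.39, 2.39, 3.01, 3.14, 3.14, 3.14].

### API

Orientations are given as a unit quaternion [w, x, y, z].
In Python, from rig import ctrl gives the robot as it stands.
- The arm moves only by the tool send_rows, never from a script. Its argument "targets" is a list of rows, each a list of 7 numbers: the closure, from -1 (fully open) to 1 (shut), so that 0 is half open, then the shift along the tool's x, y, z in m, then the turn, a rotation vector about the tool's x, y, z in rad. In form: [[claw, dx, dy, dz, ax, ay, az], ...]. A call has exactly 10 rows; each row shifts and turns the commanded pose from where the row before left it, along the tool's axes as they then stand; what a row does not reach is not made up. A row lasts 1/8 s, in which the tool goes at most 62.5 mm and 10.7 degrees, less where a joint would pass 70% of its speed; a pose out of reach is approached as far as the arm can. A call with a gripper value outside its range is refused whole. The fingers move at their own pace and stop on an object; "squeeze" is the grip in N (left out, the last holds). Time passes only in rows, so rows that do not move let the fingers close, or fill a call up. It gives the time, the measured TCP pose, the force, the opening and the grip force at its end, in the units of the state.
- ctrl.sense(): the state, without advancing time (a new reading comes with each control period).
- ctrl.capture(name): name is "side" or "top"; returns a dict with "img" (480x640x3 uint8, red, green, blue), "camera_matrix" (3x3 intrinsics, pixels), "k1" (the pictures are not rectified: a ray, as slopes to the right and down, at radius r is drawn at 1 + k1 r^2 times it, then the intrinsics apply), "R" (3x3) and "t" (3): a world point X has camera coordinates R X + t. Camera axes: x right, y down, z forward; pixel columns grow to the right and rows downward; lengths in mm; the calibration is good to about 2 mm. A picture is of the moment at which its call begins. There is no depth.
- ctrl.finish_job(): hands the job in; it is judged then, once.
Trained networks look in a picture, given as the dict that the camera call returned (one of the last four; its "shot" number tells which), for a name from the list of things; names that differ only in an ending like _2 or _b are one class to them, and where a whole thing is asked for, a point or a joint stands for the part that bears it (a point fixed in the world has none). Each returns a list of dicts, best first, with "score" (0 to 1); they miss things now and then, are a little off and sometimes report something else, mostly with a low value. They report only what shows in the picture. A call takes as long as a camera call. They do not tell look-alikes from the thing itself.
- ctrl.boxes_of(query, picture): "extent" ([left, top, width, height] in pixels, round what is visible of it).
- ctrl.landmark_of(query, picture): "point" ([column, row] in pixels: a listed point, or the origin of a listed thing).
The state is a dict: "time_s": time; "joints": joint angles; "dq": joint speeds; "tau": joint torques, N m; "eef_pos": TCP position; "ee_rot": TCP orientation; "force": force on the tool from outside, world axes, zero at the start; "wrist_torque": the same for the moment, N m; "grip_width": opening from 0.0 (shut) to 1.0 (fully open); "grip_force": force on a finger pad.
Only numpy, scipy, OpenCV 4.12 (cv2) and the standard library are available. Lean on these libraries where they do the work, as an engineer would, in place of code of your own. Each camera call takes 0.05 s, during which the arm holds its last target. There are 200 camera calls.

## Working session

There is one attempt and no reset: what is moved stays moved. The work goes in short steps, Python scripts to look and compute and a tool call to move; the robot and the scene stay as the last step left them, time stands still between calls to the robot, and variables do not carry over. Pictures are saved under pics/ and viewed, at most 14 in all, crops included, and the job is handed in when it is done.

Besides the shell and the picture viewer there is one more tool, called after ">>>" as a command line: name --pt "numbers of a row" for each row, then --argument value for the rest. send_rows: Moves the arm, as the interface text tells. Its arguments: {"type":"object","properties":{"targets":{"type":"array"},"squeeze":{"type":"number"}},"required":["targets"]}

```bash
ls; mkdir -p pics; cat > h.py <<'E'
import numpy as np, cv2
from rig import ctrl
from scipy.spatial.transform import Rotation as Rn
def ray(p,uv):
    K=np.array(p["camera_matrix"]);k=p["k1"]
    d=np.array([(uv[0]-K[0,2])/K[0,0],(uv[1]-K[1,2])/K[1,1]]);s=d.copy()
    for _ in range(30): s=d/(1+k*(s@s))
    R=np.array(p["R"]);t=np.array(p["t"])
    return -R.T@t, R.T@np.array([s[0],s[1],1.])
def onz(p,uv,z):
    o,d=ray(p,uv); return o+d*(z-o[2])/d[2]
def tri(p,a,q,b):
    o1,d1=ray(p,a);o2,d2=ray(q,b)
    A=np.stack([d1,-d2],1);s=np.linalg.lstsq(A,o2-o1,rcond=None)[0]
    x,y=o1+d1*s[0],o2+d2*s[1]; return (x+y)/2,np.linalg.norm(x-y)
def proj(p,X):
    c=np.array(p["R"])@np.array(X,float)+np.array(p["t"]);s=c[:2]/c[2]
    s=s*(1+p["k1"]*(s@s));K=np.array(p["camera_matrix"]);return np.array([K[0,0]*s[0]+K[0,2],K[1,1]*s[1]+K[1,2]])
def save(p,n): cv2.imwrite("pics/"+n+".png",cv2.cvtColor(np.array(p["img"]),cv2.COLOR_RGB2BGR))
E
python3 - <<'E'
from h import *
np.set_printoptions(precision=1,suppress=True)
P={n:ctrl.capture(n) for n in("side","top")}
ctrlP=P
for n in P:
    save(P[n],n+"0"); print(n,"cam at",-np.array(P[n]["R"]).T@P[n]["t"],P[n]["camera_matrix"],P[n]["k1"])
    for q in "dustbox well cover_hinge cover_ridge cover_bar tab_pivot tab_fin plate mat sheet pulley0 spraycan driver alternator".split():
        print(n,q,[(np.round(d["point"]).tolist(),round(d["score"],2)) for d in ctrl.landmark_of(q,P[n])][:8])
s=ctrl.sense();print(s)
E
```

```text
pics
side cam at [ 371.2 -800.3  716.8] [[445.5   0.  321.8]
 [  0.  445.5 242. ]
 [  0.    0.    1. ]] -0.04358496486703685
side dustbox [([309.0, 262.0], 0.8), ([280.0, 195.0], 0.31)]
side well []
side cover_hinge [([282.0, 196.0], 0.9)]
side cover_ridge [([309.0, 212.0], 0.82)]
side cover_bar [([339.0, 255.0], 0.62)]
side tab_pivot [([330.0, 262.0], 0.55), ([246.0, 193.0], 0.3)]
side tab_fin []
side plate []
side mat [([246.0, 192.0], 0.62)]
side sheet [([312.0, 398.0], 0.8)]
side pulley0 [([322.0, 365.0], 0.97), ([399.0, 468.0], 0.82), ([247.0, 191.0], 0.71), ([407.0, 372.0], 0.67), ([304.0, 421.0], 0.59), ([351.0, 403.0], 0.57)]
side spraycan [([408.0, 316.0], 0.87), ([331.0, 186.0], 0.48)]
side driver [([246.0, 192.0], 0.15)]
side alternator [([329.0, 187.0], 0.94)]
top cam at [ 493.   -42.1 1480.7] [[542.8   0.  318.5]
 [  0.  542.8 232.3]
 [  0.    0.    1. ]] 0.0009283103729887626
top dustbox [([304.0, 242.0], 0.66)]
top well []
top cover_hinge [([248.0, 253.0], 0.63), ([352.0, 226.0], 0.56)]
top cover_ridge [([296.0, 238.0], 0.83)]
top cover_bar [([354.0, 225.0], 0.97)]
top tab_pivot []
top tab_fin [([248.0, 255.0], 0.36)]
top plate []
top mat [([171.0, 276.0], 0.62)]
top sheet [([434.0, 278.0], 0.73)]
top pulley0 [([449.0, 290.0], 0.79), ([437.0, 213.0], 0.75), ([494.0, 246.0], 0.48), ([447.0, 258.0], 0.47)]
top spraycan [([388.0, 190.0], 0.65), ([354.0, 224.0], 0.24)]
top driver [([286.0, 171.0], 0.91)]
top alternator [([197.0, 190.0], 0.73), ([287.0, 173.0], 0.52)]
{'time_s': 1.5, 'joints': array([ 1. ,  0.3,  1.5, -0. ,  1.3, -0.2]), 'dq': array([-0., -0., -0., -0.,  0.,  0.]), 'tau': array([ -0. , -41.2, -26. ,  -0. ,   0. ,  -0. ]), 'eef_pos': array([174.5, 495.2, 206.1]), 'ee_rot': array([-0. ,  0.2,  1. , -0. ]), 'force': array([-0.3, -0.6,  1.2]), 'wrist_torque': array([ 0., -0., -0.]), 'grip_force': 0.0, 'grip_width': 0.9993638939973084}
```

View pics/side0.png

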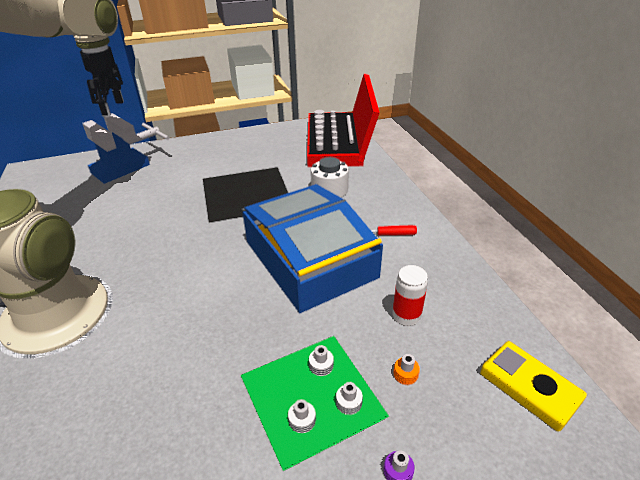

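View pics/top0.png

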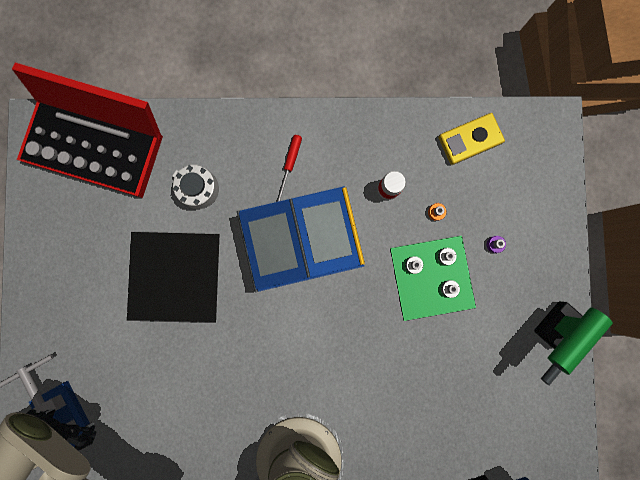

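Three silver pulleys stand on the green sheet (top px 415,265; 448,257; 452,289). The orange one (437,211) and the purple one (497,244) are off the sheet and are look-alikes to leave alone. The mat is left of the box (173,277), the screwdriver lies at (290,170) and the tin at (392,185).

```bash
cat >> h.py <<'E'
def seg(p,lo,hi,roi,amin=30):
    h=cv2.cvtColor(np.array(p["img"]),cv2.COLOR_RGB2HSV);m=cv2.inRange(h,np.array(lo),np.array(hi))
    z=np.zeros_like(m);a,b,c,d=roi;z[b:d,a:c]=m[b:d,a:c]
    n,l,st,_=cv2.connectedComponentsWithStats(z)
    if n<2: return []
    out=[]
    for i in np.argsort(-st[1:,4])+1:
        if st[i,4]>=amin: out.append(np.argwhere(l==i)[:,::-1].astype(np.float32))
    return out
E
cat > b.py <<'E'
from h import *
from scipy.optimize import least_squares
np.set_printoptions(precision=1,suppress=True)
T=ctrl.capture("top");S=ctrl.capture("side")
tb=cv2.minAreaRect(seg(T,(20,120,100),(35,255,255),(320,170,380,280))[0]);sb=cv2.minAreaRect(seg(S,(20,120,100),(35,255,255),(290,230,390,285))[0])
def ends(r):
    c=cv2.boxPoints(r);c=c[np.argsort(c[:,1])];return (c[:2].mean(0),c[2:].mean(0))
te,se=ends(tb),ends(sb);print(te,se)
# top: first end=far(+x). side: first end = far
for a,b in zip(te,se):
    print("bar end",tri(T,a,S,b),onz(T,a,110))
print(T["R"])
for q in("cover_ridge","cover_hinge","cover_bar"):
    a=ctrl.landmark_of(q,T)[0]["point"];b=ctrl.landmark_of(q,S)[0]["point"];print(q,a,b,tri(T,a,S,b))
for n,lo,hi,roi,z in(("mat",(0,0,0),(180,255,40),(110,215,235,340),3),("sheet",(50,150,60),(75,255,255),(380,220,490,340),3)):
    r=cv2.minAreaRect(seg(T,lo,hi,roi)[0]);c=cv2.boxPoints(r);X=np.array([onz(T,u,z) for u in c]);print(n,r,X.mean(0),[np.linalg.norm(X[i]-X[i-1]) for i in range(4)],[np.degrees(np.arctan2(*(X[i]-X[i-1])[1::-1])) for i in range(4)])
    bb=ctrl.boxes_of("pulley0",T)
pt=[d["point"] for d in ctrl.landmark_of("pulley0",T)];ps=[d["point"] for d in ctrl.landmark_of("pulley0",S)]
for a in pt:
    for b in ps:
        X,e=tri(T,a,S,b)
        if e<12 and abs(X[2])<60: print("pulley",a,b,X,e)
for q,z in(("spraycan",0),("alternator",0),("driver",0)):
    a=ctrl.landmark_of(q,T)[0]["point"];b=ctrl.landmark_of(q,S)[0]["point"];print(q,onz(T,a,z),tri(T,a,S,b))
E
python3 b.py
```

```text
(array([343.9, 187.3], dtype=float32), array([362.3, 263.4], dtype=float32)) (array([380.6, 240. ], dtype=float32), array([298.4, 273.4], dtype=float32))
bar end (array([ 712.1, -122.9,  111.6]), np.float64(1.1013633074119902)) [ 711.8 -122.8  110. ]
bar end (array([ 516.9, -167. ,  111. ]), np.float64(1.4915181511539353)) [ 517.6 -167.3  110. ]
[[-0.  -1.   0. ]
 [-1.   0.  -0.1]
 [ 0.1 -0.  -1. ]]
cover_ridge [295.5, 237.4] [306.7, 214.0] (array([583.2,   0.6, 127.2]), np.float64(0.5064270727712032))
cover_hinge [391.9, 186.8] [282.4, 195.5] (array([ 582.9, -202.3,  333. ]), np.float64(185.87112556405646))
cover_bar [351.2, 224.8] [340.5, 257.2] (array([ 615.4, -140.5,  104.3]), np.float64(1.6149956381634551))
mat ((172.63267517089844, 276.754150390625), (89.33139038085938, 88.30064392089844), 1.7899105548858643) [488.1 337.1   3. ] [np.float64(239.69644551076314), np.float64(237.8977679537259), np.float64(242.66561158888584), np.float64(238.16890273205752)] [np.float64(87.72748136042014), np.float64(-0.7060678422042135), np.float64(-92.19370187457493), np.float64(178.5777545345094
[... 357 characters left out ...]
np.float64(137.4980527813044)]
pulley [445.6, 257.8] [351.1, 399.7] [ 537.1 -403.7   11. ] 8.68834883397162
pulley [449.0, 286.9] [303.1, 421.2] [ 452.6 -412.     1.1] 2.793039137678431
pulley [493.8, 246.6] [397.3, 470.2] [ 565.5 -538.3    3.4] 5.850066886151327
pulley [436.5, 212.6] [411.2, 374.5] [ 662.5 -385.     2.2] 11.114809477912218
pulley [413.9, 266.2] [320.0, 366.4] [ 511.3 -317.1    5.2] 0.8705820508204672
spraycan [ 728.3 -254.3    0. ] (array([ 727.1, -253.5,    4.6]), np.float64(0.8467338297072832))
alternator [724.2 270.2   0. ] (array([727.8, 267.9,   5.4]), np.float64(9.1065626235902))
driver [780.3  18.9   0. ] (array([779.4,  18.8,   3.6]), np.float64(0.5234729362700453))
```

```bash
cat > c.py <<'E'
from h import *
np.set_printoptions(precision=1,suppress=True)
T=ctrl.capture("top");S=ctrl.capture("side")
c=np.vstack(seg(T,(100,120,40),(125,255,255),(225,175,380,300))[:1]);hull=cv2.convexHull(c)[:,0]
print(cv2.approxPolyDP(hull,3,True)[:,0].tolist())
m=np.zeros((480,640),np.uint8)
for u in c: m[int(u[1]),int(u[0])]=1
# left edge line & top/bottom edge lines, z=100
L=[(np.where(m[v])[0].min()-.5,v) for v in range(222,282)];
def line(pts,z):
    X=np.array([onz(T,u,z)[:2] for u in pts]);d=np.linalg.svd(X-X.mean(0))[2][0];return X.mean(0),d*np.sign(d[0])
l0,ld=line(L,100);print("hinge wall",l0,ld,np.arctan2(ld[1],ld[0]))
bot=[(u,np.where(m[:,u])[0].max()+.5) for u in range(268,340)];top=[(u,np.where(m[:,u])[0].min()-.5) for u in range(250,335)]
for n,e in(("bot",bot),("top",top)):
    a,d=line(e,100);print(n,a,d,np.arctan2(d[1],d[0]))
yaw=.222;ex=np.array([np.cos(yaw),np.sin(yaw)]);ey=np.array([-ex[1],ex[0]])
print("along ey: wall",l0@ey,"ex: bot,top",np.mean([onz(T,u,100)[:2]@ex for u in bot]),np.mean([onz(T,u,100)[:2]@ex for u in top]))
def w(c,p): return np.r_[np.array(c)+ex*p[0]+ey*p[1],p[2]]
ctr=ex*(np.mean([onz(T,u,100)[:2]@ex for u in bot])+106)+ey*(l0@ey-142)
print("ctr",ctr)
for P,n in((T,"top"),(S,"side")):
    im=cv2.cvtColor(np.array(P["img"]),cv2.COLOR_RGB2BGR)
    for z in(0,100):
        q=[proj(P,w(ctr,(a*106,b*142,z))) for a,b in((1,1),(1,-1),(-1,-1),(-1,1))]
        cv2.polylines(im,[np.int32(np.round(np.array(q)*16))],True,(255,0,255),1,cv2.LINE_AA,4)
    for p in((0,138,104),(0,.8,132),(0,-136.4,110)): cv2.circle(im,tuple(int(v) for v in proj(P,w(ctr,p))),2,(0,0,255),-1)
    r=im[160:310,220:400]if n=="top" else im[170:320,225:405]
    cv2.imwrite("pics/%s_ov.png"%n,r) 
    globals()[n]=cv2.resize(r,None,fx=3,fy=3)
cv2.imwrite("pics/ov.png",cv2.resize(np.hstack([top,side]),(800,334)))
sh=np.vstack(seg(T,(50,150,60),(75,255,255),(380,220,490,340),1));r=cv2.minAreaRect(sh);X=np.array([onz(T,u,3) for u in cv2.boxPoints(r)]);print("sheet",r,X)
for x in ((0,0),): 
    for q in seg(T,(0,0,150),(180,60,255),(385,230,480,330),8): print("white",q.mean(0),len(q))
E
python3 c.py
```

```text
[[363.0, 266.0], [258.0, 290.0], [239.0, 212.0], [344.0, 186.0]]
hinge wall [550.3 125.1] [1.  0.2] 0.22376304801410843
bot [476.6 -18.5] [ 0.2 -1. ] -1.345389756344972
top [686.2   9.8] [ 0.2 -1. ] -1.3421957722669413
along ey: wall 0.8460390456440059 ex: bot,top 460.84838226048237 671.5590809150262
ctr [584.  -12.9]
sheet ((432.4585266113281, 277.4452819824219), (73.16253662109375, 72.60967254638672), 79.3803482055664) [[ 560.4 -253.2    3. ]
 [ 595.7 -449.4    3. ]
 [ 400.1 -480.7    3. ]
 [ 365.8 -286.2    3. ]]
white [451.6 288.4] 169
white [415.2 264.4] 168
white [448.4 255.8] 166
```

View pics/ov.png

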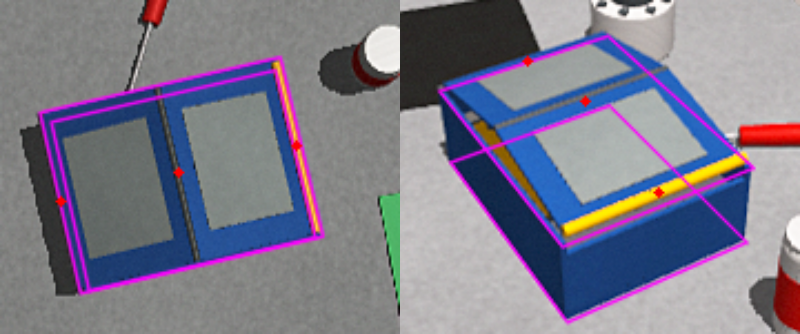

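```bash
cat >> h.py <<'E'
yaw=.223;ex=np.array([np.cos(yaw),np.sin(yaw),0]);ey=np.array([-ex[1],ex[0],0]);ez=np.array([0,0,1.]);C0=np.array([584,-12.5,0])
def W(x,y,z): return C0+ex*x+ey*y+ez*z          # box -> world
def B(X): d=np.array(X)-C0; return np.array([d@ex,d@ey,d[2]])
def pose():
    s=ctrl.sense();q=s["ee_rot"];return np.array(s["eef_pos"]),Rn.from_quat([q[1],q[2],q[3],q[0]]),s
def to(X,Rt=None):
    p,R,s=pose();d=R.inv().apply(np.array(X)-p)/1000
    print("shift m",np.round(d,4),"rotvec",np.round((R.inv()*(Rt or R)).as_rotvec(),4))
def down(y):   # tool down, tool y along horizontal angle y
    Y=np.array([np.cos(y),np.sin(y),0]);Z=-ez;return Rn.from_matrix(np.stack([np.cross(Y,Z),Y,Z],1))
E
python3 - <<'E'
from h import *
np.set_printoptions(precision=3,suppress=True)
p,R,s=pose();print(p,R.as_matrix(),s["joints"])
X=W(0,-185,200);print(X)
for a in(yaw,yaw+np.pi,yaw+np.pi/2,yaw-np.pi/2): print(a);to(X,down(a))
E
```

```text
[174.506 495.159 206.113] [[-0.943  0.332  0.   ]
 [ 0.332  0.943  0.   ]
 [-0.     0.    -1.   ]] [ 1.009  0.313  1.498  0.     1.331 -0.223]
[ 624.914 -192.919  200.   ]
0.223
shift m [-0.653 -0.499  0.006] rotvec [ 0.    -0.     1.009]
3.364592653589793
shift m [-0.653 -0.499  0.006] rotvec [ 0.     0.    -2.133]
1.7937963267948966
shift m [-0.653 -0.499  0.006] rotvec [ 0.     0.    -0.562]
-1.3477963267948965
shift m [-0.653 -0.499  0.006] rotvec [ 0.   -0.    2.58]
```

>>> send_rows --pt "1 0 0 0 0 0 0.144" --pt "1 0 0 0 0 0 0.144" --pt "1 0 0 0 0 0 0.144" --pt "1 0 0 0 0 0 0.144" --pt "1 0 0 0 0 0 0.144" --pt "1 0 0 0 0 0 0.144" --pt "1 0 0 0 0 0 0.145" --pt "1 -0.045 0.017 0 0 0 0" --pt "1 -0.045 0.017 0 0 0 0" --pt "1 -0.045 0.017 0 0 0 0" --squeeze 40

```text
time_s: 3.75
eef_pos: [254.7, 373.6, 206.2]
ee_rot: [0.0, 0.624, 0.782, 0.0]
force: [1.3, 1.3, -0.0]
grip_width: 0.002
grip_force: 0.0
```

>>> send_rows --pt "1 -0.045 0.017 0 0 0 0" --pt "1 -0.045 0.017 0 0 0 0" --pt "1 -0.045 0.017 0 0 0 0" --pt "1 -0.045 0.017 0 0 0 0" --pt "1 -0.045 0.017 0 0 0 0" --pt "1 -0.045 0.017 0 0 0 0" --pt "1 -0.045 0.017 0 0 0 0" --pt "1 -0.045 0.017 0 0 0 0" --pt "1 -0.045 0.017 0 0 0 0" --pt "1 -0.045 0.017 0 0 0 0"

```text
time_s: 5.0
eef_pos: [520.2, -28.0, 206.2]
ee_rot: [0.0, 0.624, 0.781, 0.0]
force: [-0.1, 1.2, 0.0]
grip_width: 0.002
grip_force: 0.0
```

>>> send_rows --pt "1 -0.045 0.017 0 0 0 0" --pt "1 -0.045 0.017 0 0 0 0" --pt "1 -0.045 0.017 0 0 0 0" --pt "1 -0.045 0.017 0 0 0 0" --pt "1 0 0 0 0 0.12 0" --pt "1 0 0 0 0 0.12 0" --pt "1 0 0 0 0 0.12 0" --pt "1 0 0 0 0 0.12 0" --pt "1 0 0 0 0 0.12 0" --pt "1 0 0 0 0 0 0"

```text
time_s: 6.25
eef_pos: [625.2, -188.3, 203.9]
ee_rot: [-0.232, 0.597, 0.746, 0.184]
force: [1.2, -0.3, 0.1]
grip_width: 0.001
grip_force: 0.0
```

```bash
python3 - <<'E'
from h import *
np.set_printoptions(precision=3,suppress=True)
p,R,s=pose();print(B(p),R.as_matrix(),s["joints"],s["force"],s["grip_width"],s["time_s"])
to(W(0,-175,103))
E
```

```text
[   1.337 -180.602  203.913] [[-0.179  0.976 -0.126]
 [ 0.805  0.219  0.552]
 [ 0.566 -0.002 -0.825]] [-0.636  0.88   0.707  0.418  1.999 -0.767] [ 1.184 -0.25   0.074] 0.0014970166943555766 6.25
shift m [-0.052 -0.001  0.086] rotvec [0. 0. 0.]
```

>>> send_rows --pt "1 -0.017 0 0.029 0 0 0" --pt "1 -0.017 0 0.029 0 0 0" --pt "1 -0.018 0 0.028 0 0 0" --pt "1 0.0124 0 0.0085 0 0 0" --pt "1 0.0124 0 0.0085 0 0 0" --pt "1 0.0206 0 0.0141 0 0 0" --pt "1 0.0206 0 0.0141 0 0 0" --pt "1 0.0206 0 0.0141 0 0 0" --pt "1 0.0206 0 0.0141 0 0 0" --pt "1 0.0206 0 0.0141 0 0 0"

```text
time_s: 7.5
eef_pos: [592.7, -33.9, 109.4]
ee_rot: [-0.222, 0.597, 0.749, 0.184]
force: [6.0, -35.5, 32.0]
grip_width: -0.001
grip_force: 19.6
```

```bash
python3 - <<'E'
from h import *
np.set_printoptions(precision=3,suppress=True)
p,R,s=pose();print(B(p),s["force"],s["joints"])
save(ctrl.capture("side"),"push1")
E
```

```text
[  3.775 -22.83  109.427] [  6.032 -35.546  32.003] [-0.468  0.719  1.246  0.446  1.57  -0.783]
```

View pics/push1.png

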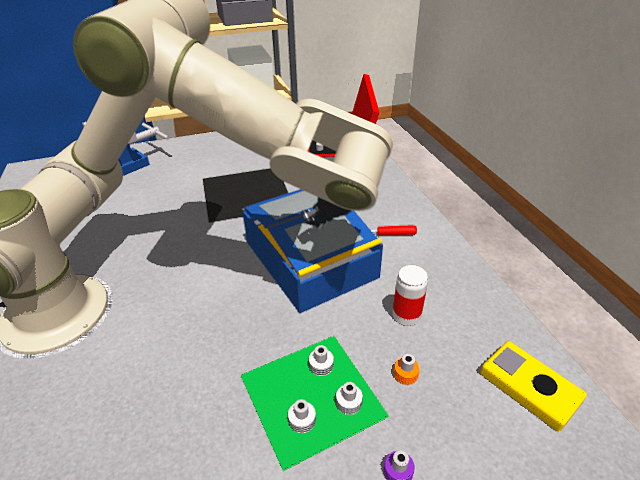

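```bash
python3 - <<'E'
from h import *
np.set_printoptions(precision=3,suppress=True)
p,R,s=pose();print(B(p),s["force"])
S=ctrl.capture("side");T=ctrl.capture("top")
for q in("cover_ridge","cover_bar"):
    for P in (S,T): print(q,[(d["point"],d["score"]) for d in ctrl.landmark_of(q,P)][:3])
f=[]
for P in(S,T):
    im=cv2.cvtColor(np.array(P["img"]),cv2.COLOR_RGB2BGR);c=proj(P,p).astype(int);print(c)
    f.append(cv2.resize(im[c[1]-60:c[1]+60,c[0]-80:c[0]+80],(400,300),interpolation=cv2.INTER_CUBIC)); cv2.circle(f[-1],(200,150),3,(255,0,255),-1)
cv2.imwrite("pics/push1b.png",np.hstack(f))
E
```

```text
[  3.929 -20.526 110.419] [  1.466 -15.164  17.254]
cover_ridge [([306.6, 209.6], 0.8)]
cover_ridge [([295.7, 235.8], 0.59)]
cover_bar [([338.4, 256.1], 0.76), ([247.9, 194.3], 0.6)]
cover_bar []
[315 227]
[308 234]
```

View pics/push1b.png

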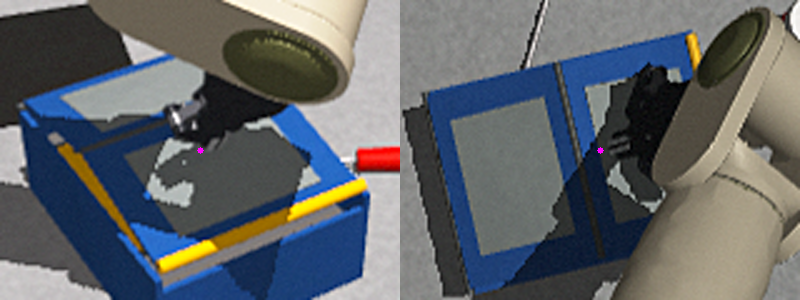

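>>> send_rows --pt "1 0.017 0 -0.025 0 0 0" --pt "1 0.017 0 -0.025 0 0 0" --pt "1 -0.025 0 -0.017 0 0 0" --pt "1 -0.025 0 -0.017 0 0 0" --pt "1 -0.025 0 -0.017 0 0 0" --pt "1 -0.025 0 -0.017 0 0 0" --pt "1 -0.025 0 -0.017 0 0 0" --pt "1 -0.016 0 -0.011 0 0 0" --pt "1 0 0 0 0 0 0" --pt "1 0 0 0 0 0 0"

```text
time_s: 9.1
eef_pos: [627.9, -195.8, 166.3]
ee_rot: [-0.23, 0.596, 0.747, 0.184]
force: [0.2, -0.3, -0.6]
grip_width: 0.001
grip_force: 0.0
```

```bash
python3 - <<'E'
from h import *
np.set_printoptions(precision=3,suppress=True)
p,R,s=pose();print(B(p),R.as_matrix(),s["force"],s["joints"],s["grip_width"])
S=ctrl.capture("side");T=ctrl.capture("top")
f=[]
for P in(S,T):
    im=cv2.cvtColor(np.array(P["img"]),cv2.COLOR_RGB2BGR);c=proj(P,p);print(c);c=c.astype(int)
    f.append(cv2.resize(im[c[1]-45:c[1]+45,c[0]-60:c[0]+60],(400,300),interpolation=cv2.INTER_CUBIC)); cv2.circle(f[-1],(200,150),2,(255,0,255),-1)
cv2.imwrite("pics/tip.png",np.hstack(f))
to(W(0,-178,103))
E
```

```text
[   2.255 -188.448  166.281] [[-0.184  0.975 -0.125]
 [ 0.805  0.222  0.55 ]
 [ 0.564  0.    -0.826]] [ 0.25  -0.279 -0.6  ] [-0.641  0.914  0.739  0.403  1.939 -0.806] 0.0009132984970064962
[357.153 249.317]
[375.512 217.571]
shift m [-0.027 -0.002  0.058] rotvec [0. 0. 0.]
```

View pics/tip.png

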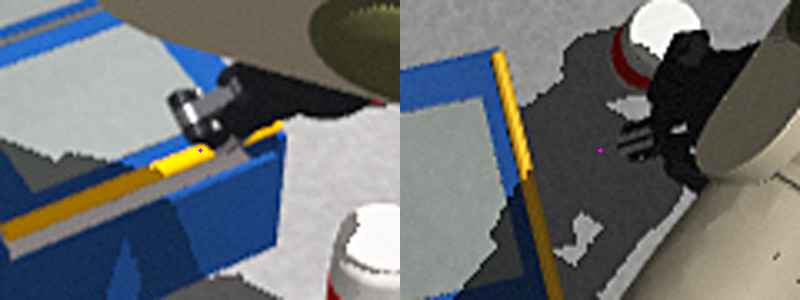

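```bash
python3 - <<'E'
from h import *
p,R,s=pose()
S=ctrl.capture("side");T=ctrl.capture("top")
f=[]
for P in(S,T):
    im=cv2.cvtColor(np.array(P["img"]),cv2.COLOR_RGB2BGR);im=(255*(im/255.)**.5).astype(np.uint8)
    c=proj(P,p);o=np.round(c-[25,22]).astype(int);k=8
    g=cv2.resize(im[o[1]:o[1]+44,o[0]:o[0]+50],None,fx=k,fy=k,interpolation=cv2.INTER_NEAREST)
    for d in(0,10,20,30): 
        for e in (-11,11): cv2.circle(g,tuple(((proj(P,p-R.apply([e,0,d]))-o+.5)*k).astype(int)),3,(255,0,255) if d else (0,0,255),-1)
    f.append(g)
cv2.imwrite("pics/tip2.png",np.hstack(f))
E
```

```text
(no output)
```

View pics/tip2.png

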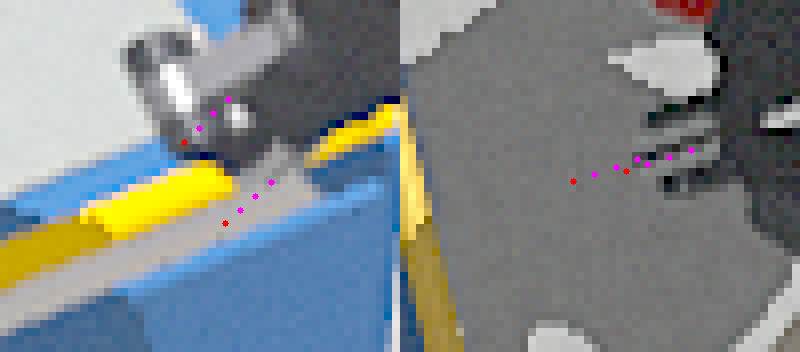

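>>> send_rows --pt "1 0 0 0 0 -0.12 0" --pt "1 0 0 0 0 -0.12 0" --pt "1 0 0 0 0 -0.12 0" --pt "1 0 0 0 0 -0.12 0" --pt "1 0 0 0 0 -0.12 0" --pt "1 0 0 0.03 0 0 0" --pt "1 0 0 0.03 0 0 0" --pt "1 0 0 0.03 0 0 0" --pt "1 0 0 0.03 0 0 0" --pt "1 0 0 0.016 0 0 0"

```text
time_s: 10.55
eef_pos: [627.2, -196.4, 28.5]
ee_rot: [-0.001, 0.624, 0.782, -0.0]
force: [-0.3, -0.7, -0.1]
grip_width: -0.002
grip_force: 0.0
```

>>> send_rows --pt "1 0 0 0 0 0 0" --pt "1 0 0 0.005 0 0 0" --pt "1 0 0 0.005 0 0 0" --pt "1 0 0 0.005 0 0 0" --pt "1 0 0 0.003 0 0 0" --pt "1 0 0 0.003 0 0 0" --pt "1 0 0 0.002 0 0 0" --pt "1 0 0 0 0 0 0" --pt "1 0 0 0 0 0 0" --pt "1 0 0 0 0 0 0"

```text
time_s: 11.8
eef_pos: [627.9, -197.0, 6.9]
ee_rot: [0.0, 0.624, 0.781, 0.0]
force: [-0.1, 0.8, 0.2]
grip_width: -0.0
grip_force: 0.0
```

```bash
python3 - <<'E'
from h import *
np.set_printoptions(precision=3,suppress=True)
p,R,s=pose();print(p,B(p),R.as_matrix(),s["force"],s["joints"],s["grip_width"])
S=ctrl.capture("side");T=ctrl.capture("top")
f=[]
for P in(S,T):
    im=cv2.cvtColor(np.array(P["img"]),cv2.COLOR_RGB2BGR);im=(255*(im/255.)**.5).astype(np.uint8)
    c=proj(P,p);o=np.round(c-[25,22]).astype(int);k=8
    g=cv2.resize(im[o[1]:o[1]+44,o[0]:o[0]+50],None,fx=k,fy=k,interpolation=cv2.INTER_NEAREST)
    for d in(0,10,20,30): 
        for e in (-11,11): cv2.circle(g,tuple(((proj(P,p-R.apply([e,0,d]))-o+.5)*k).astype(int)),3,(255,0,255) if d else (0,0,255),-1)
    f.append(g)
cv2.imwrite("pics/tip3.png",np.hstack(f))
E
```

```text
[ 627.855 -197.007    6.933] [   1.965 -189.638    6.933] [[-0.221  0.975  0.   ]
 [ 0.975  0.221 -0.   ]
 [-0.     0.    -1.   ]] [-0.088  0.75   0.212] [-0.482  0.798  1.258  0.     1.085 -0.705] -0.00014501752382152036
```

View pics/tip3.png

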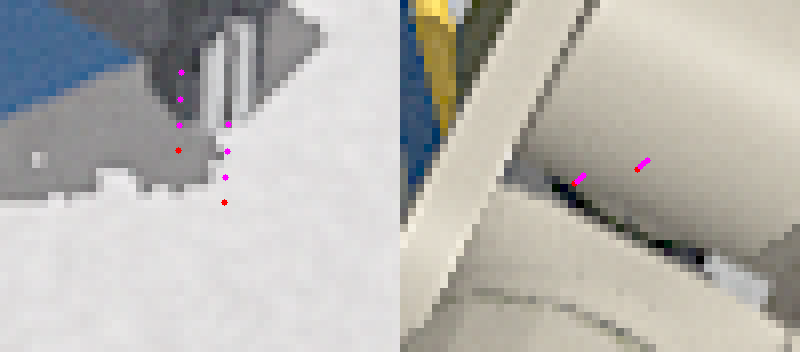

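>>> send_rows --pt "1 0 0 0.004 0 0 0" --pt "1 0 0 0.003 0 0 0" --pt "1 0 0 0.003 0 0 0" --pt "1 0 0 0 0 0 0" --pt "1 0 0 0 0 0 0" --pt "1 0 0 0 0 0 0" --pt "1 0 0 0 0 0 0" --pt "1 0 0 0 0 0 0" --pt "1 0 0 0 0 0 0" --pt "1 0 0 0 0 0 0"

```text
time_s: 13.15
eef_pos: [627.8, -196.9, -3.2]
ee_rot: [-0.0, 0.624, 0.781, -0.0]
force: [0.2, 0.9, -0.0]
grip_width: 0.0
grip_force: 0.0
```

>>> send_rows --pt "1 0 0 0.004 0 0 0" --pt "1 0 0 0.003 0 0 0" --pt "1 0 0 0.003 0 0 0" --pt "1 0 0 0.002 0 0 0" --pt "1 0 0 0.002 0 0 0" --pt "1 0 0 0 0 0 0" --pt "1 0 0 0 0 0 0" --pt "1 0 0 0 0 0 0" --pt "1 0 0 0 0 0 0" --pt "1 0 0 0 0 0 0"

```text
time_s: 14.4
eef_pos: [627.8, -197.0, -17.2]
ee_rot: [0.0, 0.624, 0.781, -0.0]
force: [0.1, 1.1, -0.1]
grip_width: -0.001
grip_force: 0.0
```

>>> send_rows --pt "1 0 0 0.002 0 0 0" --pt "1 0 0 0.002 0 0 0" --pt "1 0 0 0.002 0 0 0" --pt "1 0 0 0.001 0 0 0" --pt "1 0 0 0.001 0 0 0" --pt "1 0 0 0 0 0 0" --pt "1 0 0 0 0 0 0" --pt "1 0 0 0 0 0 0" --pt "1 0 0 0 0 0 0" --pt "1 0 0 0 0 0 0"

```text
time_s: 15.65
eef_pos: [627.8, -197.0, -25.1]
ee_rot: [0.0, 0.624, 0.781, 0.0]
force: [0.1, 0.8, 2.4]
grip_width: 0.001
grip_force: 1.5
```

>>> send_rows --pt "1 0 0 -0.0375 0 0 0" --pt "1 0 0 -0.0375 0 0 0" --pt "1 0 0 -0.0375 0 0 0" --pt "1 0 0 -0.0375 0 0 0" --pt "1 0 0 0 0 0.12 0" --pt "1 0 0 0 0 0.12 0" --pt "1 0 0 0 0 0.12 0" --pt "1 0 0 0 0 0.12 0" --pt "1 0 0 0 0 0.12 0" --pt "1 0 0 0 0 0 0"

```text
time_s: 16.9
eef_pos: [627.3, -198.1, 122.5]
ee_rot: [-0.232, 0.597, 0.746, 0.184]
force: [0.1, -0.3, 0.3]
grip_width: 0.001
grip_force: 0.0
```

>>> send_rows --pt "1 -0.003 0 0.015 0 0 0" --pt "1 -0.003 0 0.015 0 0 0" --pt "1 -0.003 0 0.015 0 0 0" --pt "1 0 0 0 0 0 0" --pt "1 0 0 0 0 0 0" --pt "1 0 0 0 0 0 0" --pt "1 0.0165 0 0.0113 0 0 0" --pt "1 0.0165 0 0.0113 0 0 0" --pt "1 0.0165 0 0.0113 0 0 0" --pt "1 0.0165 0 0.0113 0 0 0"

```text
time_s: 18.15
eef_pos: [606.2, -101.7, 82.7]
ee_rot: [-0.23, 0.597, 0.747, 0.184]
force: [0.0, -2.0, -1.1]
grip_width: -0.001
grip_force: 0.9
```

```bash
cat >> h.py <<'E'
D=24.5
def tip():
    p,R,s=pose();return p-D*R.as_matrix()[:,2],R,s
def tot(X,Rt=None):   # shift for the tip to reach X, same orientation
    t,R,s=tip();print("tip box",np.round(B(t),1),"F",np.round(s["force"],1),"shift m",np.round(R.inv().apply(np.array(X)-t)/1000,4),"rot",np.round((R.inv()*(Rt or down(yaw))).as_rotvec(),3),"gw",round(float(s["grip_width"]),3),"t",s["time_s"])
E
python3 - <<'E'
from h import *
tot(W(0,100,103));S=ctrl.capture("side");print(ctrl.landmark_of("cover_bar",S)[:2],ctrl.landmark_of("cover_ridge",S)[:2])
E
```

```text
tip box [   1.9 -105.7  102.9] F [ 0.  -2.  -1.1] shift m [ 0.17   -0.0021  0.1158] rot [ 0.001 -0.598 -0.001] gw -0.001 t 18.15
[{'point': [329.4, 244.9], 'score': 0.58}] [{'point': [296.8, 186.0], 'score': 0.97}]
```

>>> send_rows --pt "1 0.0165 0 0.0113 0 0 0" --pt "1 0.0165 0 0.0113 0 0 0" --pt "1 0.0165 0 0.0113 0 0 0" --pt "1 0.0165 0 0.0113 0 0 0" --pt "1 0.0165 0 0.0113 0 0 0" --pt "1 0.0165 0 0.0113 0 0 0" --pt "1 0.0165 0 0.0113 0 0 0" --pt "1 0.0165 0 0.0113 0 0 0" --pt "1 0.0165 0 0.0113 0 0 0" --pt "1 0.0124 0 0.0085 0 0 0"

```text
time_s: 19.55
eef_pos: [562.6, 90.2, 82.5]
ee_rot: [-0.231, 0.596, 0.747, 0.184]
force: [0.5, -0.5, -0.1]
grip_width: -0.003
grip_force: 0.2
```

```bash
python3 - <<'E'
from h import *
tot(W(0,107,103));S=ctrl.capture("side");print(ctrl.landmark_of("cover_bar",S)[:2],ctrl.landmark_of("cover_ridge",S)[:2])
for q in(1.05,1.25,1.33): print(q,proj(S,W(0,138-140*np.cos(q+.2),104+140*np.sin(q+.2))),138-280*np.cos(q+.2))
E
```

```text
tip box [  1.8  91.  102.7] F [ 0.5 -0.5 -0.1] shift m [ 0.0134 -0.0018  0.0088] rot [-0.    -0.6    0.001] gw -0.003 t 19.55
[{'point': [285.8, 202.6], 'score': 0.65}] [{'point': [311.3, 397.9], 'score': 0.4}]
1.05 [286.783557   156.65098007] 49.70973852932477
1.25 [281.17709221 149.38966039] 104.25922457713735
1.33 [278.98190506 147.11371341] 126.5801968523545
```

>>> send_rows --pt "1 0.0066 0 0.0045 0 0 0" --pt "1 0.0066 0 0.0045 0 0 0" --pt "1 0.0033 0 0.0023 0 0 0" --pt "1 0 0 0 0 0 0" --pt "1 0 0 0 0 0 0" --pt "1 0 0 0 0 0 0" --pt "1 0 0 0 0 0 0" --pt "1 0 0 0 0 0 0" --pt "1 0 0 0 0 0 0" --pt "1 0 0 0 0 0 0"

```text
time_s: 20.95
eef_pos: [558.6, 108.3, 82.4]
ee_rot: [-0.231, 0.596, 0.746, 0.184]
force: [0.3, -0.2, -0.5]
grip_width: 0.003
grip_force: 0.0
```

```bash
python3 - <<'E'
from h import *
tot(W(0,80,103));S=ctrl.capture("side");save(S,"fold");print(ctrl.landmark_of("cover_bar",S)[:2],ctrl.landmark_of("cover_ridge",S)[:2])
E
```

```text
tip box [  1.9 109.6 102.6] F [ 0.3 -0.2 -0.5] shift m [-0.0242 -0.0019 -0.017 ] rot [-0.  -0.6 -0. ] gw 0.003 t 20.95
[{'point': [286.2, 200.6], 'score': 0.8}] [{'point': [351.5, 401.3], 'score': 0.3}]
```

View pics/fold.png

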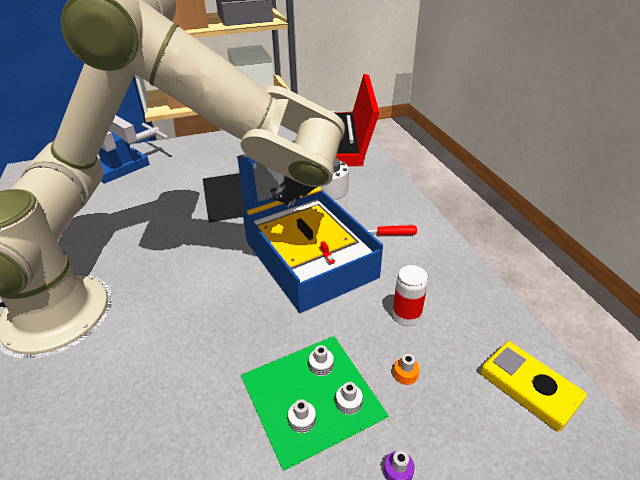

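The cover stands folded (panels upright around 265,175, bar at 286,201). The plate's rib is at (306,230), the red tab at (326,252), and the three pulleys haven't moved.

>>> send_rows --pt "1 0.0033 0 0.0023 0 0 0" --pt "1 0.0017 0 0.0011 0 0 0" --pt "1 0 0 0 0 0 0" --pt "1 0 0 0 0 0 0" --pt "1 -0.02 0 -0.0138 0 0 0" --pt "1 -0.025 0 -0.017 0 0 0" --pt "1 -0.025 0 -0.017 0 0 0" --pt "1 0.017 0 -0.025 0 0 0" --pt "1 0.017 0 -0.025 0 0 0" --pt "1 0 0 0 0 0 0"

```text
time_s: 22.35
eef_pos: [577.0, 30.3, 144.7]
ee_rot: [-0.229, 0.596, 0.747, 0.185]
force: [-0.4, 0.4, -0.7]
grip_width: -0.001
grip_force: 0.0
```

```bash
python3 - <<'E'
from h import *
np.set_printoptions(precision=1,suppress=True)
T=ctrl.capture("top");S=ctrl.capture("side")
for q in("cover_bar","cover_ridge","tab_pivot","tab_fin","plate"):
    a=ctrl.landmark_of(q,T);b=ctrl.landmark_of(q,S);print(q,a[:1],b[:1])
    if a and b: X,e=tri(T,a[0]["point"],S,b[0]["point"]);print(B(X),e)
    if b: print(" z-plane", [B(onz(S,b[0]["point"],z)) for z in (110,80,67)])
tot(W(35,-62,140))
E
```

```text
cover_bar [] [{'point': [285.8, 199.1], 'score': 0.61}]
 z-plane [array([ -0.1, 116.5, 110. ]), array([ 18.7, 158. ,  80. ]), array([ 26.9, 175.9,  67. ])]
cover_ridge [{'point': [238.2, 249.9], 'score': 0.91}] [{'point': [276.7, 146.8], 'score': 0.56}]
[ -2.3 144.1 240. ] 3.441549784106614
 z-plane [array([103.3, 379.3, 110. ]), array([127.2, 433.7,  80. ]), array([137.6, 457.3,  67. ])]
tab_pivot [{'point': [336.1, 231.2], 'score': 0.68}] [{'point': [328.9, 259.5], 'score': 0.61}]
[ -2.6 -92.6  70.7] 1.4447638747839986
 z-plane [array([ -26.3, -130.6,  110. ]), array([  -8.7, -101.4,   80. ]), array([ -1.1, -88.8,  67. ])]
tab_fin [] [{'point': [322.0, 248.1], 'score': 0.55}]
 z-plane [array([-19.8, -91.6, 110. ]), array([ -1.9, -60.5,  80. ]), array([  5.9, -47. ,  67. ])]
plate [{'point': [295.3, 242.3], 'score': 0.69}] [{'point': [305.3, 233.8], 'score': 0.56}]
[-4.3 16.4 69.9] 3.4254320931844884
 z-plane [array([-26.2, -29.8, 110. ]), array([-8.6,  4.3, 80. ]), array([-1. , 19.1, 67. ])]
tip box [  1.9  30.7 162.9] F [-0.6  0.1 -0.5] shift m [-0.1  0.  -0. ] rot [-0.  -0.6  0. ] gw 0.001 t 22.95
```

>>> send_rows --pt "1 0 0 0 0 -0.12 0" --pt "1 0 0 0 0 -0.12 0" --pt "1 0 0 0 0 -0.12 0" --pt "1 0 0 0 0 -0.12 0" --pt "1 0 0 0 0 -0.12 0" --pt "1 -0.0265 0.009 0 0 0 0" --pt "1 -0.0265 0.009 0 0 0 0" --pt "1 -0.0265 0.009 0 0 0 0" --pt "1 -0.0265 0.009 0 0 0 0" --pt "1 0 0 0.02 0 0 0"

```text
time_s: 24.2
eef_pos: [635.8, -65.9, 123.5]
ee_rot: [0.001, 0.625, 0.781, 0.001]
force: [0.3, 0.4, -0.3]
grip_width: -0.004
grip_force: 0.0
```

```bash
python3 - <<'E'
from h import *
tot(W(38,-62,78))
E
```

```text
tip box [ 38.7 -63.5 148. ] F [ 0.3  0.4 -0.3] shift m [ 0.0016 -0.0009  0.07  ] rot [ 0.003  0.002 -0.002] gw -0.004 t 24.2
```

>>> send_rows --pt "1 0 0 0.025 0 0 0" --pt "1 0 0 0.025 0 0 0" --pt "1 0 0 0.02 0 0 0" --pt "1 0 0 0 0 0 0" --pt "1 0 -0.013 0 0 0 0" --pt "1 0 -0.013 0 0 0 0" --pt "1 0 -0.013 0 0 0 0" --pt "1 0 -0.013 0 0 0 0" --pt "1 0 -0.013 0 0 0 0" --pt "1 0 0 0 0 0 0"

```text
time_s: 25.45
eef_pos: [571.4, -78.7, 54.0]
ee_rot: [0.001, 0.624, 0.781, 0.0]
force: [0.6, 1.1, 0.3]
grip_width: 0.001
grip_force: 0.0
```

>>> send_rows --pt "1 -0.006 -0.004 0 0 0 0" --pt "1 -0.006 0 0 0 0 0" --pt "1 -0.005 0 0 0 0 0" --pt "1 0 0 0 0 0 0" --pt "1 0 0 0 0 0 0" --pt "1 0.01 0 -0.01 0 0 0" --pt "1 0.01 0.01 -0.03 0 0 0" --pt "1 0.02 0.02 -0.03 0 0 0" --pt "1 0.03 0 -0.02 0 0 0" --pt "0 0 0 0 0 0 0"

```text
time_s: 26.7
eef_pos: [585.3, -19.0, 145.1]
ee_rot: [0.002, 0.623, 0.782, 0.001]
force: [-0.1, 0.4, 0.3]
grip_width: 0.196
grip_force: 0.0
```

```bash
python3 - <<'E'
from h import *
T=ctrl.capture("top");S=ctrl.capture("side")
tot(W(0,20,120))
for q in("tab_pivot","tab_fin","plate"):
    a=ctrl.landmark_of(q,T);b=ctrl.landmark_of(q,S);print(q,[d["point"] for d in a[:2]],[d["point"] for d in b[:2]],[np.round(B(onz(S,d["point"],81)),1) for d in b[:2]])
z=S["img"][180:310,220:390][:,:,::-1];cv2.imwrite("pics/tab.png",cv2.resize(z,None,fx=4,fy=4))
# red seg of tab
for P,r in((S,(255,200,370,300)),(T,(290,190,370,280))):
    for lo,hi in(((0,120,80),(6,255,255)),((174,120,80),(180,255,255))):
        for q in seg(P,lo,hi,r,3): print(len(q),q.mean(0),np.round(B(onz(P,q.mean(0),78)),1))
E
```

```text
tip box [ -1.2  -8.2 167.4] F [-0.7 -0.3 -0.4] shift m [0.0282 0.0012 0.0474] rot [0.    0.    0.001] gw 0.377 t 26.8
tab_pivot [[336.1, 233.6]] [[330.6, 259.3], [308.6, 260.9]] [array([  -5.8, -103.7,   81. ]), array([-48.9, -83.5,  81. ])]
tab_fin [[341.8, 241.3]] [[316.0, 262.5]] [array([-37.9, -96.3,  81. ])]
plate [[291.2, 240.7], [339.3, 240.7]] [[306.1, 234.9]] [array([-9.6, -1.4, 81. ])]
173 [320.75143 262.25433] [-27.2 -98.   78. ]
78 [339.85898 240.44872] [-28.  -96.4  78. ]
```

View pics/tab.png

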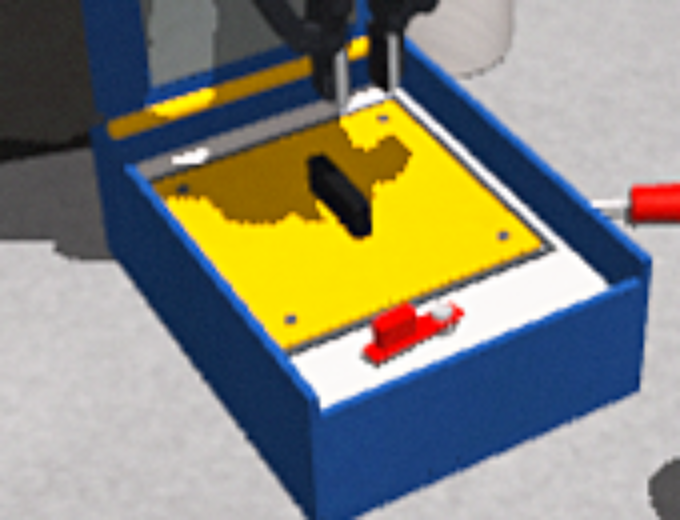

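>>> send_rows --pt "0 0.013 -0.001 0 0 0 0" --pt "0 0.013 -0.001 0 0 0 0" --pt "0 0 0 0.03 0 0 0" --pt "0 0 0 0.03 0 0 0" --pt "0 0 0 0.02 0 0 0" --pt "0 0 0 0.016 0 0 0" --pt "0 0 0 0 0 0 0" --pt "1 0 0 0 0 0 0" --pt "1 0 0 0 0 0 0" --pt "1 0 0 0 0 0 0" --squeeze 60

```text
time_s: 28.35
eef_pos: [577.9, 3.9, 48.0]
ee_rot: [0.001, 0.624, 0.781, 0.001]
force: [-0.3, 0.4, 6.4]
grip_width: 0.126
grip_force: 61.3
```

>>> send_rows --pt "1 0 0 0 0 0 0" --pt "1 0 0 0 0 0 0" --pt "1 0 0 0 0 0 0" --pt "1 0 0 0 0 0 0" --pt "1 0 0 0 0 0 0" --pt "1 0 0 -0.005 0 0 0" --pt "1 0 0 -0.005 0 0 0" --pt "1 0 0 -0.01 0 0 0" --pt "1 0 0 0 0 0 0" --pt "1 0 0 0 0 0 0"

```text
time_s: 29.6
eef_pos: [576.9, 3.9, 66.7]
ee_rot: [-0.0, 0.624, 0.781, -0.0]
force: [-1.3, 0.5, -2.3]
grip_width: 0.126
grip_force: 60.3
```

```bash
python3 - <<'E'
from h import *
tot(W(0,20,120))
p,R,s=pose();print(s["grip_force"],s["joints"],s["force"])
X=np.array([488,337,0]);print("mat box",B(X))
E
```

```text
tip box [-3.2 17.6 91.2] F [-1.3  0.5 -2.3] shift m [ 0.0024  0.0032 -0.0288] rot [-0. -0. -0.] gw 0.126 t 29.6
60.309998989105225 [-1.96146735e-01  5.65132813e-01  1.50554860e+00 -5.57968636e-05
  1.07123834e+00 -4.19112536e-01] [-1.28653809  0.52916281 -2.30226696]
mat box [-16.32874652 362.07681787   0.        ]
```

>>> send_rows --pt "1 -0.005 0 -0.02 0 0 0" --pt "1 -0.005 0 -0.02 0 0 0" --pt "1 0 0 -0.027 0 0 0" --pt "1 0 0 -0.027 0 0 0" --pt "1 0 0 -0.027 0 0 0" --pt "1 0 0 -0.027 0 0 0" --pt "1 0 0 -0.027 0 0 0" --pt "1 0 0 -0.027 0 0 0" --pt "1 0 0 0 0 0 0" --pt "1 0.02 0 0 0 0 0"

```text
time_s: 30.85
eef_pos: [574.4, 13.5, 267.0]
ee_rot: [-0.001, 0.625, 0.781, -0.001]
force: [0.6, 0.7, -2.2]
grip_width: 0.123
grip_force: 60.3
```

>>> send_rows --pt "1 0.037 -0.0015 0 0 0 0" --pt "1 0.037 -0.0015 0 0 0 0" --pt "1 0.037 -0.0015 0 0 0 0" --pt "1 0.037 -0.0015 0 0 0 0" --pt "1 0.037 -0.0015 0 0 0 0" --pt "1 0.037 -0.0015 0 0 0 0" --pt "1 0.037 -0.0015 0 0 0 0" --pt "1 0.037 -0.0015 0 0 0 0" --pt "1 0.037 -0.0015 0 0 0 0" --pt "1 0 0 0 0 0 0"

```text
time_s: 32.1
eef_pos: [486.0, 337.9, 267.1]
ee_rot: [-0.001, 0.623, 0.783, -0.001]
force: [0.4, -0.7, -2.5]
grip_width: 0.123
grip_force: 60.2
```

```bash
python3 - <<'E'
from h import *
tot([488,337,100]);p,R,s=pose();print(p,s["grip_force"])
S=ctrl.capture("side");b=ctrl.landmark_of("cover_ridge",S);print(b[:1])
E
```

```text
tip box [-18.  363.4 291.6] F [ 0.4 -0.7 -2.5] shift m [-0.0014  0.0022  0.1916] rot [-0.003 -0.     0.004] gw 0.123 t 32.1
[486.00229046 337.93623256 267.06745102] 60.248976945877075
[{'point': [276.5, 145.8], 'score': 0.97}]
```

>>> send_rows --pt "1 0 0 0 0 0 0.12" --pt "1 0 0 0 0 0 0.12" --pt "1 0 0 0.04 0 0 0" --pt "1 0 0 0.04 0 0 0" --pt "1 0 0 0.04 0 0 0" --pt "1 0 0 0.04 0 0 0" --pt "1 0 0 0.04 0 0 0" --pt "1 0 0 0.04 0 0 0" --pt "1 0 0 0.02 0 0 0" --pt "1 0 0 0 0 0 0"

```text
time_s: 33.45
eef_pos: [487.2, 334.3, 7.3]
ee_rot: [-0.001, 0.713, 0.701, -0.002]
force: [-0.0, 0.3, -1.7]
grip_width: 0.122
grip_force: 60.1
```

>>> send_rows --pt "1 0 0 0.01 0 0 0" --pt "1 0 0 0.003 0 0 0" --pt "1 0 0 0.003 0 0 0" --pt "1 0 0 0.002 0 0 0" --pt "1 0 0 0 0 0 0" --pt "1 0 0 0 0 0 0" --pt "1 0 0 0 0 0 0" --pt "1 0 0 0 0 0 0" --pt "1 0 0 0 0 0 0" --pt "1 0 0 0 0 0 0"

```text
time_s: 34.7
eef_pos: [488.1, 335.4, -9.2]
ee_rot: [0.0, 0.713, 0.701, 0.0]
force: [-0.2, -0.6, -2.5]
grip_width: 0.124
grip_force: 60.2
```

>>> send_rows --pt "1 0 0 0.002 0 0 0" --pt "1 0 0 0.001 0 0 0" --pt "1 0 0 0 0 0 0" --pt "0 0 0 0 0 0 0" --pt "0 0 0 0 0 0 0" --pt "0 0 0 0 0 0 0" --pt "0 0 0 -0.02 0 0 0" --pt "0 0 0 -0.04 0 0 0" --pt "0 0 0 -0.05 0 0 0" --pt "0 0 0 -0.05 0 0 0"

```text
time_s: 35.95
eef_pos: [487.9, 335.3, 149.3]
ee_rot: [-0.0, 0.713, 0.701, -0.0]
force: [0.3, 0.1, -0.1]
grip_width: 0.501
grip_force: 0.0
```

```bash
cat > d.py <<'E'
from h import *
np.set_printoptions(precision=1,suppress=True)
tot([488,337,100]);p,R,s=pose();print(p,s["joints"])
S=ctrl.capture("side");T=ctrl.capture("top");save(S,"s2");save(T,"t2")
for q in("plate","spraycan","alternator","cover_ridge"):
    a=ctrl.landmark_of(q,T);b=ctrl.landmark_of(q,S)
    if a and b: print(q,tri(T,a[0]["point"],S,b[0]["point"]))
A=[d["point"] for d in ctrl.landmark_of("pulley0",T)];b=[d["point"] for d in ctrl.landmark_of("pulley0",S)]
for u in A:
    for v in b:
        X,e=tri(T,u,S,v)
        if e<12 and -10<X[2]<60: print("pulley",u,v,X,e)
for q in seg(T,(0,0,150),(180,60,255),(385,180,520,340),60):print("white",len(q),q.mean(0),onz(T,q.mean(0),40))
E
python3 d.py
```

```text
tip box [-16.8 360.5 173.8] F [ 0.3  0.1 -0.1] shift m [0.  0.  0.1] rot [-0.   0.  -0.2] gw 0.501 t 35.95
[487.9 335.3 149.3] [0.4 0.5 1.4 0.  1.3 0.4]
plate (array([483.1, 334.6,  10.5]), np.float64(1.209121350811336))
spraycan (array([ 726.2, -250.7,   -5.5]), np.float64(2.611868200592983))
alternator (array([726.9, 266.6,   3.8]), np.float64(11.230707953997028))
cover_ridge (array([550.5, 127. , 243.9]), np.float64(1.2619132039835244))
pulley [412.7, 266.1] [320.8, 365.4] [ 512.6 -314.3    3.8] 2.988077023725378
pulley [446.5, 255.4] [348.8, 403.5] [ 538.1 -406.5    3.8] 3.0273027485619197
pulley [448.6, 287.7] [304.4, 422.0] [ 452.6 -412.    -2.1] 1.5889316558194289
pulley [436.1, 210.9] [409.3, 373.3] [ 663.8 -382.5    2.5] 3.908846912421323
white 220 [394.7 185.1] [ 728.1 -263.4   40. ]
white 162 [415.4 264.3] [ 515.4 -314.6   40. ]
white 162 [451.7 288.4] [ 451.  -409.6   40. ]
white 160 [448.5 255.8] [ 537.4 -403.2   40. ]
```

View pics/t2.png

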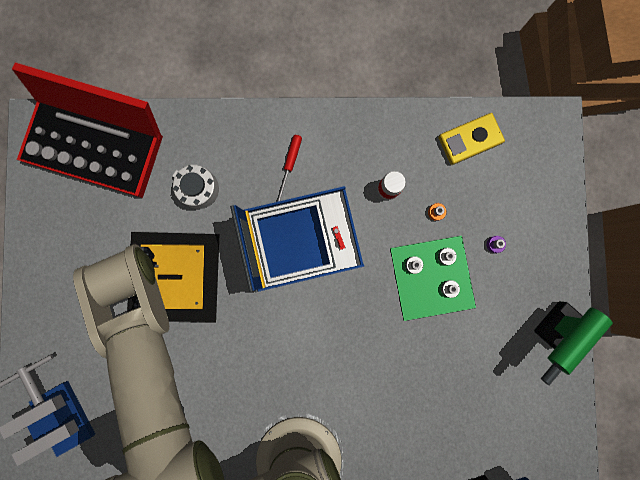

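The plate lies wholly on the mat (173,278), the cover stays folded (250,250), and the well is open (295,243). The three silver pulleys haven't moved.

>>> send_rows --pt "-0.5 0 0 -0.045 0 0 -0.12" --pt "-0.5 0 0 -0.045 0 0 -0.12" --pt "-0.5 0 0 -0.04 0 0 0" --pt "-0.5 -0.046 -0.0085 0 0 0 0" --pt "-0.5 -0.046 -0.0085 0 0 0 0" --pt "-0.5 -0.046 -0.0085 0 0 0 0" --pt "-0.5 -0.046 -0.0085 0 0 0 0" --pt "-0.5 -0.046 -0.0085 0 0 0 0" --pt "-0.5 -0.046 -0.0085 0 0 0 0" --pt "-0.5 -0.046 -0.0085 0 0 0 0"

```text
time_s: 37.8
eef_pos: [501.1, 6.8, 277.7]
ee_rot: [-0.0, 0.624, 0.781, -0.0]
force: [1.7, -0.2, -0.6]
grip_width: 0.747
grip_force: 0.0
```

>>> send_rows --pt "-0.5 -0.046 -0.0085 0 0 0 0" --pt "-0.5 -0.046 -0.0085 0 0 0 0" --pt "-0.5 -0.046 -0.0085 0 0 0 0" --pt "-0.5 -0.046 -0.0085 0 0 0 0" --pt "-0.5 -0.046 -0.0085 0 0 0 0" --pt "-0.5 -0.046 -0.0085 0 0 0 0" --pt "-0.5 -0.042 -0.0085 0.03 0 0 0" --pt "-0.5 0 0 0.05 0 0 0" --pt "-0.5 0 0 0.05 0 0 0" --pt "-0.5 0 0 0 0 0 0"

```text
time_s: 39.05
eef_pos: [512.2, -313.9, 144.7]
ee_rot: [-0.004, 0.624, 0.781, 0.0]
force: [0.5, 0.0, 0.4]
grip_width: 0.748
grip_force: 0.0
```

```bash
cat > e.py <<'E'
from h import *
import sys
np.set_printoptions(precision=4,suppress=True)
p,R,s=pose();print("p",np.round(p,1),"box",np.round(B(p),1),"gw",s["grip_width"],"gf",s["grip_force"],"F",np.round(s["force"],1),"t",s["time_s"])
S=ctrl.capture("side");T=ctrl.capture("top")
A=[d["point"] for d in ctrl.landmark_of("pulley0",T)];b=[d["point"] for d in ctrl.landmark_of("pulley0",S)]
for u in A:
    for v in b:
        X,e=tri(T,u,S,v)
        if e<9 and -10<X[2]<60: print("pulley",u,v,np.round(X,1),"box",np.round(B(X),1),round(e,1),"shift",np.round(R.inv().apply(X-p)/1000,4))
for v in b: X=onz(S,v,3);print("side-only",np.round(v),np.round(X,1),"box",np.round(B(X),1))
for q in seg(T,(0,0,150),(180,60,255),(385,180,520,340),60):print("white",len(q),q.mean(0),np.round(onz(T,q.mean(0),35),1))
E
python3 e.py
```

```text
p [ 512.2 -313.9  144.7] box [-136.7 -278.   144.7] gw 0.7484831260951913 gf 0.0 F [0.5 0.  0.4] t 39.05
pulley [493.2, 243.0] [397.0, 469.4] [ 571.2 -536.6   -0.6] box [-128.4 -508.3   -0.6] 3.4 shift [-0.2312  0.0089  0.1438]
pulley [447.9, 288.1] [302.6, 421.5] [ 450.7 -410.    -2.5] box [-217.9 -358.2   -2.5] 0.0 shift [-0.0811 -0.0806  0.1471]
pulley [438.0, 213.4] [405.4, 374.1] [ 655.  -385.6    8.6] box [ -13.3 -379.6    8.6] 1.3 shift [-0.1024  0.124   0.1349]
pulley [413.2, 266.6] [320.9, 367.5] [ 511.7 -316.4    0.2] box [-137.7 -280.4    0.2] 3.8 shift [-0.0033 -0.0004  0.1444]
side-only [351. 405.] [ 540.4 -409.3    3. ] box [-130.3 -377.3    3. ]
side-only [397. 469.] [ 568.6 -537.5    3. ] box [-131.2 -508.6    3. ]
side-only [303. 422.] [ 450.1 -413.     3. ] box [-219.2 -361.     3. ]
side-only [405. 374.] [ 657.9 -382.5    3. ] box [  -9.7 -377.2    3. ]
side-only [321. 368.] [ 513.  -318.6    3. ] box [-136.9 -282.8    3. ]
side-only [409. 317.] [ 726.1 -258.4    3. ] box [  84.2 -271.2    3. ]
white 1338 [414.9297 322.7212] [ 361.4 -311.    35. ]
white 1132 [429.7314 275.6228] [ 485.2 -353.1   35. ]
white 1073 [461.178 258.932] [ 528.9 -438.2   35. ]
white 638 [468.0737 296.0972] [ 430.2 -453.9   35. ]
white 221 [394.6878 185.1041] [ 728.9 -264.2   35. ]
```

>>> send_rows --pt "-0.5 -0.002 0 0.03 0 0 0" --pt "-0.5 0 0 0.04 0 0 0" --pt "-0.5 0 0 0.04 0 0 0" --pt "-0.5 0 0 0.03 0 0 0" --pt "-0.5 0 0 0.02 0 0 0" --pt "-0.5 0 0 0.01 0 0 0" --pt "-0.5 0 0 0 0 0 0" --pt "1 0 0 0 0 0 0" --pt "1 0 0 0 0 0 0" --pt "1 0 0 0 0 0 0" --squeeze 50

```text
time_s: 40.5
eef_pos: [514.8, -317.6, -20.5]
ee_rot: [0.001, 0.624, 0.781, -0.0]
force: [0.3, 0.8, 6.4]
grip_width: 0.522
grip_force: 51.3
```

>>> send_rows --pt "1 0 0 0 0 0 0" --pt "1 0 0 0 0 0 0" --pt "1 0 0 -0.02 0 0 0" --pt "1 0 0 -0.03 0 0 0" --pt "1 0 0 -0.04 0 0 0" --pt "1 0 0 -0.03 0 0 0" --pt "1 0 0 0 0 0 0" --pt "1 0 0 0 0 0 0" --pt "1 0 0 0 0 0 0" --pt "1 0 0 0 0 0 0"

```text
time_s: 41.75
eef_pos: [513.7, -316.8, 96.9]
ee_rot: [-0.001, 0.624, 0.781, 0.0]
force: [0.2, -0.6, -1.7]
grip_width: 0.517
grip_force: 51.3
```

```bash
python3 - <<'E'
from h import *
p,R,s=pose();print("p",np.round(p,1),"box",np.round(B(p),1),"gw",s["grip_width"],"gf",s["grip_force"],"F",np.round(s["force"],1),"t",s["time_s"])
S=ctrl.capture("side");c=proj(S,p-[0,0,-30]).astype(int)
cv2.imwrite("pics/g1.png",cv2.resize(S["img"][c[1]-60:c[1]+60,c[0]-80:c[0]+80][:,:,::-1],(640,480)))
E
```

```text
p [ 513.7 -316.8   96.9] box [-135.8 -281.2   96.9] gw 0.5172170888473279 gf 51.32071852684021 F [ 0.2 -0.6 -1.7] t 41.75
```

View pics/g1.png

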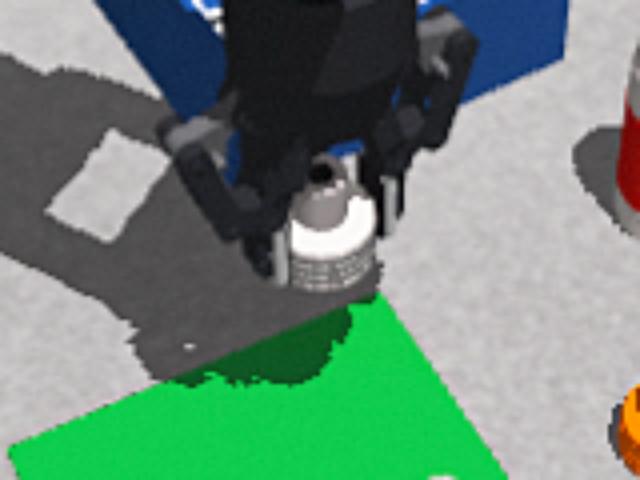

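>>> send_rows --pt "1 0.0403 0.0132 -0.005 0 0 0" --pt "1 0.0403 0.0132 0 0 0 0" --pt "1 0.0403 0.0132 0 0 0 0" --pt "1 0.0403 0.0132 0 0 0 0" --pt "1 0.0403 0.0132 0 0 0 0" --pt "1 0.0403 0.0132 0 0 0 0" --pt "1 0.0403 0.0132 0 0 0 0" --pt "1 0.0403 0.0132 0 0 0 0" --pt "1 0 0 0 0 0 0" --pt "1 0 0 0 0 0 0"

```text
time_s: 43.05
eef_pos: [545.7, 20.4, 102.7]
ee_rot: [-0.0, 0.624, 0.781, -0.0]
force: [-0.3, 0.9, -2.4]
grip_width: 0.52
grip_force: 51.4
```

```bash
python3 - <<'E'
from h import *
p,R,s=pose();print("p",np.round(p,1),"box",np.round(B(p),1),"gw",s["grip_width"],"F",np.round(s["force"],1))
T=ctrl.capture("top")
w=seg(T,(100,150,20),(125,255,255),(255,195,335,290),200)
for q in w[:2]: print(len(q),q.min(0),q.max(0),q.mean(0))
for a in(proj(T,W(*c)) for c in((80,100,62),(80,-60,62),(-80,-60,62),(-80,100,62),(0,20,12))): print(np.round(a,1))
im=T["img"][190:300,235:375][:,:,::-1].copy();cv2.imwrite("pics/w1.png",cv2.resize(im,None,fx=5,fy=5))
E
```

```text
p [545.7  20.4 102.7] box [-30.1  40.6 102.7] gw 0.5199217771653505 F [-0.3  0.9 -2.4]
1224 [257. 206.] [329. 267.] [303.66748 228.02777]
[257.2 217.8]
[316.6 204.1]
[330.6 263.4]
[270.8 277.4]
[294.5 241.7]
```

View pics/w1.png

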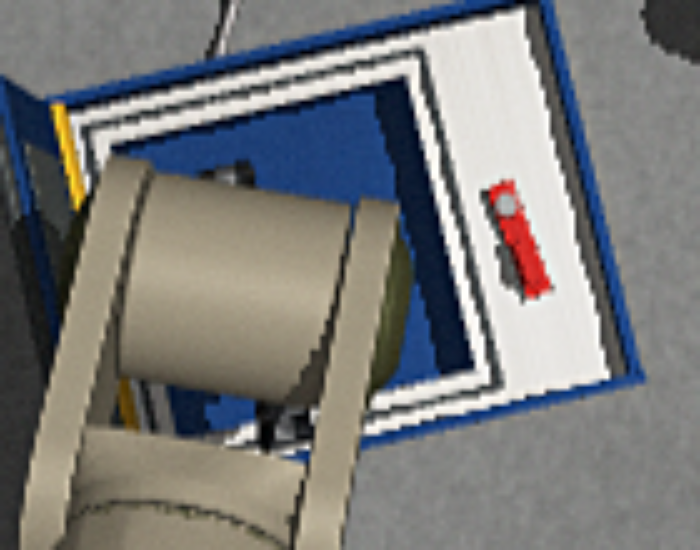

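>>> send_rows --pt "1 -0.0116 0.029 0 0 0 0" --pt "1 0 0 0 0 0 0.1745" --pt "1 0 0 0 0 0 0.1745" --pt "1 0 0 0 0 0 0.1745" --pt "1 0 0 0 0 0 0.1745" --pt "1 0 0 0 0 0 0.1745" --pt "1 0 0 0 0 0 0.1745" --pt "1 0 0 0 0 0 0.1745" --pt "1 0 0 0 0 0 0.1745" --pt "1 0 0 0 0 0 0.1745"

```text
time_s: 44.35
eef_pos: [576.5, 14.6, 102.7]
ee_rot: [0.0, 0.994, 0.108, -0.0]
force: [0.6, -0.2, -1.6]
grip_width: 0.516
grip_force: 51.6
```

```bash
python3 - <<'E'
from h import *
p,R,s=pose();print("p",np.round(p,1),"box",np.round(B(p),1),"gw",s["grip_width"],"F",np.round(s["force"],1),s["joints"])
d=R.inv().apply(W(-1,29,-10)-p)/1000;print(np.round(d,4),np.round((R.inv()*down(yaw-np.pi/2)).as_rotvec(),3))
E
```

```text
p [576.5  14.6 102.7] box [ -1.3  28.1 102.7] gw 0.5162536133478357 F [ 0.6 -0.2 -1.6] [-1.77679042e-01  5.21041673e-01  1.47282121e+00 -1.44664310e-04
  1.14797379e+00  1.17740312e+00]
[ 0.0003 -0.0009  0.1127] [ 0.     0.    -0.007]
```

>>> send_rows --pt "1 0 0 0.03 0 0 0" --pt "1 0 0 0.03 0 0 0" --pt "1 0 0 0.025 0 0 0" --pt "1 0 0 0.015 0 0 0" --pt "1 0 0 0.006 0 0 0" --pt "1 0 0 0.003 0 0 0" --pt "1 0 0 0.003 0 0 0" --pt "1 0 0 0 0 0 0" --pt "1 0 0 0 0 0 0" --pt "1 0 0 0 0 0 0"

```text
time_s: 45.6
eef_pos: [576.7, 15.9, -9.0]
ee_rot: [0.0, 0.994, 0.111, 0.0]
force: [0.1, -1.1, -1.8]
grip_width: 0.519
grip_force: 51.7
```

>>> send_rows --pt "1 0 0 0.002 0 0 0" --pt "1 0 0 0.001 0 0 0" --pt "1 0 0 0 0 0 0" --pt "-0.25 0 0 0 0 0 0" --pt "-0.25 0 0 0 0 0 0" --pt "-0.25 0 0 0 0 0 0" --pt "-0.25 0 0 -0.02 0 0 0" --pt "-0.25 0 0 -0.035 0 0 0" --pt "-0.25 0 0 -0.045 0 0 0" --pt "-0.25 0 0 -0.035 0 0 0"

```text
time_s: 46.85
eef_pos: [576.8, 15.9, 124.6]
ee_rot: [0.0, 0.994, 0.111, 0.001]
force: [0.7, 0.1, -0.4]
grip_width: 0.624
grip_force: 0.0
```

>>> send_rows --pt "-0.5 -0.0131 0.04 0 0 0 0" --pt "-0.5 -0.0131 0.04 0 0 0 0" --pt "-0.5 -0.0131 0.04 0 0 0 0" --pt "-0.5 -0.0131 0.04 0 0 0 0" --pt "-0.5 -0.0131 0.04 0 0 0 0" --pt "-0.5 -0.0131 0.04 0 0 0 0" --pt "-0.5 -0.0131 0.04 0 0 0 0" --pt "-0.5 -0.0131 0.04 0 0 0 0" --pt "-0.5 -0.0131 0.04 0 0 0 0" --pt "-0.5 -0.0131 0.041 0 0 0 0"

```text
time_s: 48.1
eef_pos: [537.3, -405.5, 122.7]
ee_rot: [-0.0, 0.994, 0.111, 0.0]
force: [0.6, -0.1, 0.0]
grip_width: 0.748
grip_force: 0.0
```

```bash
python3 e.py; python3 - <<'E'
from h import *
T=ctrl.capture("top")
for q in seg(T,(0,0,110),(180,80,255),(262,210,326,272),15):print("well blob",len(q),q.mean(0),np.round(B(onz(T,q.mean(0),45)),1))
E
```

```text
p [ 537.3 -405.5  122.7] box [-132.4 -372.9  122.7] gw 0.7477339695227845 gf 0.0 F [ 0.6 -0.1  0. ] t 48.1
pulley [296.1, 253.9] [296.3, 254.6] [549.5   2.1  12.8] box [-30.4  21.9  12.8] 6.4 shift [ 0.1021 -0.3947  0.11  ]
pulley [438.5, 210.8] [408.4, 374.0] [ 661.4 -387.     8. ] box [  -7.3 -382.4    8. ] 0.3 shift [0.1251 0.0095 0.1147]
pulley [449.1, 256.4] [351.2, 403.1] [ 537.6 -411.9   13.3] box [-133.6 -379.2   13.3] 2.2 shift [-0.0012  0.0063  0.1095]
side-only [351. 403.] [ 541.1 -406.4    3. ] box [-128.9 -374.7    3. ]
side-only [408. 374.] [ 663.3 -384.1    3. ] box [  -4.8 -379.9    3. ]
side-only [400. 470.] [ 572.3 -539.9    3. ] box [-128.1 -511.8    3. ]
side-only [296. 255.] [555.2  12.7   3. ] box [-22.5  31.    3. ]
white 2163 [448.1775 315.0735] [ 380.7 -399.6   35. ]
white 1070 [474.3187 261.5206] [ 521.8 -473.2   35. ]
white 888 [504.7567 247.0191] [ 559.9 -556.    35. ]
white 417 [502.8393 292.2662] [ 439.6 -546.8   35. ]
white 221 [394.6878 185.1041] [ 728.9 -264.2   35. ]
well blob 202 [296.87625 251.9505 ] [-30.1  19.3  45. ]
well blob 120 [273.49167 212.30833] [86.7 56.  45. ]
well blob 101 [314.89108 268.9307 ] [-84.7 -16.9  45. ]
well blob 96 [321.77084 224.82292] [ 25.  -61.3  45. ]
well blob 88 [264.31818 259.48865] [-29.9 107.4  45. ]
well blob 32 [324.125 214.75 ] [ 49.7 -73.6  45. ]
```

>>> send_rows --pt "-0.5 0 0 0.03 0 0 0" --pt "-0.5 0 0 0.04 0 0 0" --pt "-0.5 0 0 0.04 0 0 0" --pt "-0.5 0 0 0.022 0 0 0" --pt "-0.5 0 0 0.01 0 0 0" --pt "-0.5 0 0 0 0 0 0" --pt "-0.5 0 0 0 0 0 0" --pt "1 0 0 0 0 0 0" --pt "1 0 0 0 0 0 0" --pt "1 0 0 0 0 0 0"

```text
time_s: 49.6
eef_pos: [538.1, -404.6, -17.8]
ee_rot: [0.001, 0.994, 0.111, 0.001]
force: [-0.2, 1.4, 5.5]
grip_width: 0.515
grip_force: 51.3
```

>>> send_rows --pt "1 0 0 0 0 0 0" --pt "1 0 0 -0.02 0 0 0" --pt "1 0 0 -0.03 0 0 0" --pt "1 0 0 -0.04 0 0 0" --pt "1 0 0 -0.035 0 0 0" --pt "1 0 0 0 0 0 0" --pt "1 0 0 0 0 0 0" --pt "1 0 0 0 0 0 0" --pt "1 0 0 0 0 0 0" --pt "1 0 0 0 0 0 0"

```text
time_s: 50.85
eef_pos: [537.5, -404.1, 105.4]
ee_rot: [-0.0, 0.994, 0.111, -0.0]
force: [-0.7, -0.3, -0.8]
grip_width: 0.516
grip_force: 51.3
```

```bash
python3 e.py; python3 - <<'E'
from h import *
T=ctrl.capture("top");p,R,s=pose()
for q in seg(T,(0,0,110),(180,80,255),(262,210,326,272),15)[:3]:print("well blob",len(q),q.mean(0),np.round(B(onz(T,q.mean(0),45)),1))
print(np.round(R.inv().apply(W(38,-17,105)-p)/1000,4))
E
```

```text
p [ 537.5 -404.1  105.4] box [-131.9 -371.6  105.4] gw 0.5155130418003988 gf 51.25643849372864 F [-0.7 -0.3 -0.8] t 50.85
pulley [438.0, 213.5] [409.2, 376.4] [ 658.5 -388.2    2.9] box [ -10.5 -382.9    2.9] 8.0 shift [0.1215 0.0114 0.1025]
side-only [304. 423.] [ 451.1 -415.9    3. ] box [-218.9 -364.     3. ]
side-only [397. 470.] [ 568. -538.    3.] box [-131.8 -509.     3. ]
side-only [409. 376.] [ 662.4 -389.3    3. ] box [  -6.9 -384.8    3. ]
side-only [351. 358.] [ 574.9 -317.3    3. ] box [ -76.3 -295.3    3. ]
white 2178 [444.4431 314.3774] [ 382.6 -389.8   35. ]
white 1019 [469.7026 260.4907] [ 524.6 -460.9   35. ]
white 951 [500.2524 247.1283] [ 559.7 -543.9   35. ]
white 469 [500.4648 287.7377] [ 451.6 -540.9   35. ]
white 221 [394.6878 185.1041] [ 728.9 -264.2   35. ]
well blob 202 [296.87625 251.9505 ] [-30.1  19.3  45. ]
well blob 121 [273.47934 212.29752] [86.7 56.  45. ]
well blob 100 [314.89 268.95] [-84.7 -16.8  45. ]
[ 0.17   -0.3547  0.0008]
```

>>> send_rows --pt "1 0.0189 -0.0394 0 0 0 0" --pt "1 0.0189 -0.0394 0 0 0 0" --pt "1 0.0189 -0.0394 0 0 0 0" --pt "1 0.0189 -0.0394 0 0 0 0" --pt "1 0.0189 -0.0394 0 0 0 0" --pt "1 0.0189 -0.0394 0 0 0 0" --pt "1 0.0189 -0.0394 0 0 0 0" --pt "1 0.0189 -0.0394 0 0 0 0" --pt "1 0.0189 -0.0394 0 0 0 0" --pt "1 0 0 0 0 0 0"

```text
time_s: 52.35
eef_pos: [625.2, -17.9, 105.9]
ee_rot: [-0.0, 0.994, 0.113, 0.0]
force: [0.3, -0.7, -1.3]
grip_width: 0.514
grip_force: 51.4
```

```bash
python3 - <<'E'
from h import *
p,R,s=pose();print(np.round(B(p),1),np.round(R.inv().apply(W(38,-17,-9)-p)/1000,4),s["force"],s["grip_width"])
S=ctrl.capture("side");print([(d["point"],np.round(B(onz(S,d["point"],12)),1)) for d in ctrl.landmark_of("pulley0",S)])
E
```

```text
[ 39.  -14.4 105.9] [-0.0011  0.0026  0.1149] [ 0.30789198 -0.66846643 -1.34192451] 0.5137849244877521
[([302.7, 422.6], array([-222. , -367.4,   12. ])), ([398.3, 472.2], array([-135.3, -515.8,   12. ])), ([328.4, 214.8], array([125.1, 122.2,  12. ])), ([296.5, 255.9], array([-28.9,  17. ,  12. ])), ([405.6, 377.0], array([ -18. , -386.6,   12. ]))]
```

>>> send_rows --pt "1 -0.001 0.0026 0.03 0 0 0" --pt "1 0 0 0.03 0 0 0" --pt "1 0 0 0.03 0 0 0" --pt "1 0 0 0.015 0 0 0" --pt "1 0 0 0.006 0 0 0" --pt "1 0 0 0.003 0 0 0" --pt "1 0 0 0.002 0 0 0" --pt "1 0 0 0.001 0 0 0" --pt "1 0 0 0 0 0 0" --pt "1 0 0 0 0 0 0"

```text
time_s: 53.7
eef_pos: [624.6, -24.7, -4.4]
ee_rot: [0.001, 0.994, 0.111, 0.0]
force: [-32.9, 1.6, 49.5]
grip_width: 0.517
grip_force: 75.5
```

>>> send_rows --pt "-0.25 0 0 0 0 0 0" --pt "-0.25 0 0 0 0 0 0" --pt "-0.25 0 0 0 0 0 0" --pt "-0.25 0 0 -0.02 0 0 0" --pt "-0.25 0 0 -0.035 0 0 0" --pt "-0.25 0 0 -0.045 0 0 0" --pt "-0.25 0 0 -0.035 0 0 0" --pt "-0.5 -0.0257 0.0346 0 0 0 0" --pt "-0.5 -0.0257 0.0346 0 0 0 0" --pt "-0.5 -0.0257 0.0346 0 0 0 0"

```text
time_s: 54.95
eef_pos: [572.1, -143.5, 125.4]
ee_rot: [0.001, 0.994, 0.111, 0.001]
force: [0.6, 0.2, -0.4]
grip_width: 0.75
grip_force: 0.0
```

```bash
python3 e.py; python3 - <<'E'
from h import *
T=ctrl.capture("top");p,R,s=pose()
for q in seg(T,(0,0,110),(180,80,255),(262,205,326,272),15)[:5]:print("well blob",len(q),q.mean(0),np.round(B(onz(T,q.mean(0),45)),1))
print(np.round(R.inv().apply(np.array([451.5,-411,120])-p)/1000,4))
E
```

```text
p [ 572.1 -143.5  125.4] box [ -40.6 -125.2  125.4] gw 0.7504668090805776 gf 0.0 F [ 0.6  0.2 -0.4] t 54.95
pulley [296.2, 253.4] [295.8, 253.9] [549.6   2.   15.3] box [-30.4  21.7  15.3] 4.0 shift [ 0.01   -0.1471  0.1098]
pulley [450.2, 288.8] [302.6, 421.3] [ 449.4 -414.2    5.9] box [-220.1 -362.     5.9] 0.9 shift [-0.1798  0.2366  0.1195]
pulley [496.6, 244.0] [400.0, 472.3] [ 569.9 -544.3    6.3] box [-131.4 -515.5    6.3] 0.6 shift [-0.0911  0.3901  0.1196]
pulley [436.2, 209.4] [405.4, 376.4] [ 663.3 -382.6   -6.1] box [  -4.5 -378.5   -6.1] 8.0 shift [0.0358 0.2531 0.1319]
pulley [306.8, 224.5] [326.3, 256.0] [623.2 -26.   11.8] box [ 35.3 -21.8  11.8] 5.8 shift [ 0.0756 -0.1035  0.1135]
side-only [405. 376.] [ 655.7 -387.     3. ] box [ -12.9 -381.1    3. ]
side-only [400. 472.] [ 571.1 -543.1    3. ] box [-129.9 -514.7    3. ]
side-only [296. 254.] [554.7  15.7   3. ] box [-22.3  34.    3. ]
side-only [326. 256.] [623.4 -15.9   3. ] box [ 37.7 -12.1   3. ]
side-only [245. 192.] [485.7 333.9   3. ] box [-19.3 359.5   3. ]
side-only [303. 421.] [ 450.2 -412.7    3. ] box [-219.  -360.7    3. ]
white 304 [391.7072 246.75  ] [ 562.8 -253.2   35. ]
white 221 [394.6878 185.1041] [ 728.9 -264.2   35. ]
white 168 [451.5774 288.4881] [ 450.7 -410.5   35. ]
white 88 [387.2386 232.6818] [ 600.5 -241.9   35. ]
well blob 275 [282.13455 209.29454] [89.3 31.8 45. ]
well blob 193 [305.8653  224.54404] [ 35.3 -20.4  45. ]
well blob 167 [321.08383 261.87424] [-70.3 -37.   45. ]
well blob 92 [320.59784 219.45653] [ 39.6 -61.6  45. ]
well blob 65 [263.55383 256.06152] [-20.6 107.4  45. ]
[-0.1778  0.2358  0.0046]
```

```bash
python3 - <<'E'
from h import *
S=ctrl.capture("side");T=ctrl.capture("top");p,R,s=pose();print(p,s["joints"])
# beige wrist mask lower edge in the side view near the tool axis
h=cv2.cvtColor(np.array(S["img"]),cv2.COLOR_RGB2HSV)
for L in(100,150,200,250,300,350):
    X=p+[0,0,L];u=proj(S,X).round().astype(int);v=proj(T,X).round().astype(int);print(L,u,S["img"][u[1],u[0]],v,T["img"][v[1],v[0]])
im=S["img"]; c=proj(S,p+[0,0,150])[0]
for u in range(int(c)-40,int(c)+41,10):
    print(u,"".join("#" if (int(a[0])-int(a[2])>12 and a[0]>110 and a[0]<245) else ("o" if a.sum()<150 else ".") for a in im[60:260:5,u]))
E
```

```text
[ 572.84942138 -141.00387439  124.26435932] [-4.39836244e-01  5.24520431e-01  1.40600487e+00  1.18024022e-04
  1.21022497e+00  9.06541763e-01]
100 [321 214] [43 45 48] [355 239] [144 132 115]
150 [320 192] [21 22 21] [357 237] [155 146 126]
200 [320 168] [53 53 31] [359 236] [161 150 129]
250 [319 142] [78 79 48] [361 234] [174 165 142]
300 [319 114] [244 231 201] [363 232] [188 176 154]
350 [318  83] [242 234 207] [366 230] [192 181 157]
280 ########.##########..........oo..oo..o..
290 ooo.###########...##........#o...o......
300 #############.....oo#ooooooooo.#oo......
310 ##########.#.#.....oo#o.ooooooooooo..ooo
320 ###########..##....oo#..ooooooo.oo.....#
330 ##############......#oo.oooooo.o.oooooo.
340 ###################.o.ooooo...o..oooo.#.
350 ##########.o....#oo.##..........oo..#o..
360 ####.#################.............o....
```

>>> send_rows --pt "-0.5 -0.0255 0.0341 0 0 0 0" --pt "-0.5 -0.0255 0.0341 0 0 0 0" --pt "-0.5 -0.0255 0.0341 0 0 0 0" --pt "-0.5 -0.0255 0.0341 0 0 0 0" --pt "-0.5 -0.0255 0.0341 0 0 0 0" --pt "-0.5 -0.0255 0.0341 0 0 0 0" --pt "-0.5 -0.0255 0.0341 0 0 0 0" --pt "-0.5 0 0 0.03 0 0 0" --pt "-0.5 0 0 0.02 0 0 0" --pt "-0.5 0 0 0 0 0 0"

```text
time_s: 56.55
eef_pos: [451.3, -412.9, 72.6]
ee_rot: [-0.001, 0.994, 0.112, -0.001]
force: [-0.5, -0.9, 0.5]
grip_width: 0.752
grip_force: 0.0
```

```bash
python3 - <<'E'
from h import *
p,R,s=pose();print(np.round(p,1),s["grip_width"])
S=ctrl.capture("side");print([(d["point"],np.round(onz(S,d["point"],3),1)) for d in ctrl.landmark_of("pulley0",S)])
print(np.round(R.inv().apply(np.array([451,-412,-19])-p)/1000,4))
E
```

```text
[ 451.3 -412.9   72.6] 0.7517601891087718
[([400.0, 468.6], array([ 573.6, -537.9,    3. ])), ([405.7, 373.3], array([ 659.2, -381.1,    3. ])), ([377.7, 235.8], array([773.9,  17. ,   3. ]))]
[ 0.     -0.0007  0.0916]
```

>>> send_rows --pt "-0.5 0 0 0.03 0 0 0" --pt "-0.5 0 0 0.03 0 0 0" --pt "-0.5 0 0 0.02 0 0 0" --pt "-0.5 0 0 0.011 0 0 0" --pt "-0.5 0 0 0 0 0 0" --pt "-0.5 0 0 0 0 0 0" --pt "1 0 0 0 0 0 0" --pt "1 0 0 0 0 0 0" --pt "1 0 0 0 0 0 0" --pt "1 0 0 0 0 0 0"

```text
time_s: 57.9
eef_pos: [451.5, -414.3, -16.0]
ee_rot: [0.0, 0.994, 0.111, 0.0]
force: [-1.5, 2.8, 6.7]
grip_width: 0.516
grip_force: 50.8
```

>>> send_rows --pt "1 0 0 -0.02 0 0 0" --pt "1 0 0 -0.03 0 0 0" --pt "1 0 0 -0.04 0 0 0" --pt "1 0 0 -0.035 0 0 0" --pt "1 0 0 0 0 0 -0.157" --pt "1 0 0 0 0 0 -0.157" --pt "1 0 0 0 0 0 -0.157" --pt "1 0 0 0 0 0 -0.157" --pt "1 0 0 0 0 0 -0.157" --pt "1 0 0 0 0 0 0"

```text
time_s: 59.15
eef_pos: [451.1, -414.1, 108.8]
ee_rot: [0.0, 0.876, 0.482, 0.0]
force: [0.9, 0.2, -2.4]
grip_width: 0.519
grip_force: 51.7
```

```bash
python3 - <<'E'
from h import *
p,R,s=pose();print(np.round(p,1),np.round(B(p),1),s["grip_width"],s["grip_force"],s["force"])
print(np.round(R.inv().apply(W(23,38,p[2])-p)/1000,4),np.round((R.inv()*down(yaw-np.pi/4)).as_rotvec(),3))
S=ctrl.capture("side");T=ctrl.capture("top");A=[d["point"] for d in ctrl.landmark_of("pulley0",T)];b=[d["point"] for d in ctrl.landmark_of("pulley0",S)]
for u in A:
    for v in b:
        X,e=tri(T,u,S,v)
        if e<9 and -10<X[2]<160: print("pulley",u,v,"box",np.round(B(X),1),round(e,1))
for q in seg(T,(0,0,110),(180,80,255),(262,205,326,272),15)[:6]:print("well blob",len(q),q.mean(0),np.round(B(onz(T,q.mean(0),45)),1))
E
```

```text
[ 451.1 -414.1  108.8] [-218.4 -362.3  108.8] 0.5188115297701755 51.71963453292847 [ 0.88871758  0.15586203 -2.38503577]
[ 4.536e-01 -1.131e-01 -3.000e-04] [ 0.001  0.    -0.002]
pulley [435.2, 213.4] [407.7, 373.7] box [  -8.3 -376.     1.1] 8.1
pulley [492.8, 243.4] [402.2, 470.7] box [-125.4 -510.9   -4.6] 5.9
well blob 280 [281.97144 209.28929] [89.4 32.3 45. ]
well blob 201 [296.8607  251.91045] [-30.   19.3  45. ]
well blob 195 [305.8154  224.55898] [ 35.3 -20.2  45. ]
well blob 110 [321.22726 222.55455] [ 31.2 -61.3  45. ]
well blob 100 [314.89 268.95] [-84.7 -16.8  45. ]
well blob 88 [264.31818 259.48865] [-29.9 107.4  45. ]
```

>>> send_rows --pt "1 0.0454 -0.0113 0 0 0 0" --pt "1 0.0454 -0.0113 0 0 0 0" --pt "1 0.0454 -0.0113 0 0 0 0" --pt "1 0.0454 -0.0113 0 0 0 0" --pt "1 0.0454 -0.0113 0 0 0 0" --pt "1 0.0454 -0.0113 0 0 0 0" --pt "1 0.0454 -0.0113 0 0 0 0" --pt "1 0.0454 -0.0113 0 0 0 0" --pt "1 0.0454 -0.0113 0 0 0 0" --pt "1 0.045 -0.0113 0 0 0 0"

```text
time_s: 60.6
eef_pos: [597.8, 31.4, 108.1]
ee_rot: [0.0, 0.876, 0.482, 0.0]
force: [1.0, -0.7, -3.0]
grip_width: 0.514
grip_force: 51.8
```

>>> send_rows --pt "1 0 0 0 0 0 0" --pt "1 0 0 0.03 0 0 0" --pt "1 0 0 0.03 0 0 0" --pt "1 0 0 0.02 0 0 0" --pt "1 0 0 0.01 0 0 0" --pt "1 0 0 0.006 0 0 0" --pt "1 0 0 0 0 0 0" --pt "1 0 0 0 0 0 0" --pt "1 0 0 0 0 0 0" --pt "1 0 0 0 0 0 0"

```text
time_s: 61.85
eef_pos: [597.6, 29.9, 12.1]
ee_rot: [0.0, 0.876, 0.483, 0.0]
force: [-0.4, -0.2, -3.2]
grip_width: 0.519
grip_force: 51.8
```

```bash
python3 - <<'E'
from h import *
p,R,s=pose();print(np.round(p,1),np.round(B(p),1),s["grip_width"],s["grip_force"],s["force"],s["wrist_torque"])
E
```

```text
[597.6  29.9  12.1] [22.6 38.4 12.1] 0.5187579687984346 51.842084527015686 [-0.37294065 -0.22307011 -3.22477069] [ 0.03250585 -0.03808111 -0.02733262]
```

Free so far. I'll lower it the last 18 mm in small steps.

>>> send_rows --pt "1 0 0 0.005 0 0 0" --pt "1 0 0 0.004 0 0 0" --pt "1 0 0 0.003 0 0 0" --pt "1 0 0 0.003 0 0 0" --pt "1 0 0 0.0015 0 0 0" --pt "1 0 0 0 0 0 0" --pt "1 0 0 0 0 0 0" --pt "1 0 0 0 0 0 0" --pt "1 0 0 0 0 0 0" --pt "1 0 0 0 0 0 0"

```text
time_s: 63.1
eef_pos: [597.5, 29.9, -4.7]
ee_rot: [-0.0, 0.876, 0.483, 0.0]
force: [-0.3, -1.0, -2.6]
grip_width: 0.516
grip_force: 51.8
```

>>> send_rows --pt "1 0 0 0.0015 0 0 0" --pt "1 0 0 0 0 0 0" --pt "-0.25 0 0 0 0 0 0" --pt "-0.25 0 0 0 0 0 0" --pt "-0.25 0 0 0 0 0 0" --pt "-0.25 0 0 -0.015 0 0 0" --pt "-0.25 0 0 -0.035 0 0 0" --pt "-0.25 0 0 -0.045 0 0 0" --pt "-0.25 0 0 -0.045 0 0 0" --pt "0.5 0 0 -0.05 0 0 0"

```text
time_s: 64.35
eef_pos: [597.1, 30.0, 186.4]
ee_rot: [0.0, 0.876, 0.483, 0.0]
force: [-0.3, -0.0, -0.8]
grip_width: 0.427
grip_force: 0.0
```

>>> send_rows --pt "1 0.012 0.015 -0.05 0 0 -0.157" --pt "1 -0.02 0.03 -0.03 0 0 -0.157" --pt "1 -0.03 0.02 0 0 0 -0.157" --pt "1 -0.05 0 0 0 0 -0.157" --pt "1 -0.05 0 0 0 0 -0.157" --pt "1 -0.05 0 0 0 0 0" --pt "1 -0.05 0 0 0 0 0" --pt "1 0 0 0 0 0 0" --pt "1 0 0 0 0 0 0" --pt "1 0 0 0 0 0 0"

```text
time_s: 65.6
eef_pos: [669.0, -228.0, 264.9]
ee_rot: [0.0, 0.624, 0.782, 0.0]
force: [-0.2, -0.6, 0.9]
grip_width: 0.0
grip_force: 0.0
```

```bash
python3 e.py; python3 - <<'E'
from h import *
T=ctrl.capture("top");S=ctrl.capture("side");p,R,s=pose()
for q in seg(T,(0,0,110),(180,80,255),(262,205,326,272),15)[:5]:print("well blob",len(q),q.mean(0),np.round(B(onz(T,q.mean(0),45)),1))
b=ctrl.landmark_of("cover_ridge",S);print(b[:1]);a=ctrl.landmark_of("plate",T);print(a[:1],onz(T,a[0]["point"],8) if a else 0)
f=np.hstack([cv2.resize(S["img"][190:310,225:385][:,:,::-1],(400,300)),cv2.resize(T["img"][185:290,235:375][:,:,::-1],(400,300))]);cv2.imwrite("pics/w3.png",f)
E
```

```text
p [ 669.  -228.   264.9] box [  35.3 -229.   264.9] gw 0.00044211295152602923 gf 0.0 F [-0.2 -0.6  0.9] t 65.6
pulley [295.5, 251.5] [294.8, 255.9] [551.3   4.8   6.6] box [-28.   24.1   6.6] 3.6 shift [ 0.2533 -0.0633  0.2581]
pulley [306.8, 228.0] [326.6, 253.1] [618.  -27.3  22.7] box [ 29.9 -22.   22.7] 5.0 shift [ 0.2071 -0.0054  0.2421]
pulley [284.9, 233.7] [312.1, 245.9] [602.1  33.4   2.1] box [27.8 40.7  2.1] 0.1 shift [ 0.2698 -0.0075  0.2626]
pulley [494.8, 242.6] [397.3, 471.0] [ 571.1 -540.     1.4] box [-129.2 -511.6    1.4] 5.5 shift [-0.2824 -0.165   0.2635]
side-only [397. 471.] [ 568. -540.    3.] box [-132.3 -510.9    3. ]
side-only [312. 246.] [601.7  32.4   3. ] box [27.2 39.8  3. ]
side-only [327. 253.] [627.5  -5.8   3. ] box [43.9 -3.1  3. ]
side-only [295. 256.] [550.4   9.2   3. ] box [-27.9  28.6   3. ]
white 671 [435.5514 210.4247] [ 659.6 -372.8   35. ]
white 659 [391.8513 256.7041] [ 536.2 -253.1   35. ]
white 481 [397.4636 226.6424] [ 616.5 -269.6   35. ]
white 85 [435.7765 182.3294] [ 735.7 -375.3   35. ]
well blob 210 [276.3     210.12857] [90.7 47.4 45. ]
well blob 89 [264.33707 259.48315] [-29.9 107.4  45. ]
well blob 25 [302.6  231.04] [20.4 -8.  45. ]
[{'point': [277.7, 143.6], 'score': 0.96}]
[{'point': [170.6, 276.0], 'score': 0.88}] [489.41980541 341.43511174   8.        ]
```

View pics/w3.png

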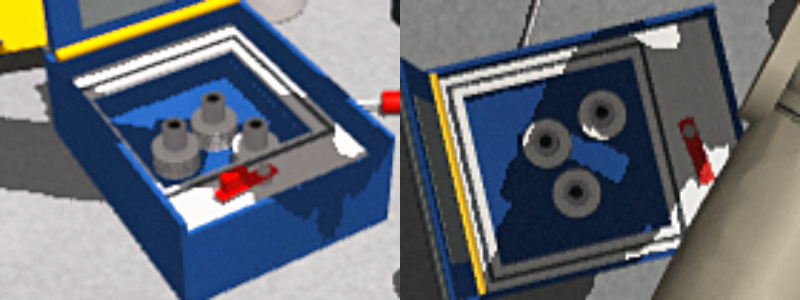

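All three pulleys stand upright in the well (side crop 175,150; 213,120; 255,140), clear of each other. Next I'll shut the cover.

>>> send_rows --pt "1 0.03 -0.0035 -0.015 0 0 0" --pt "1 0.045 -0.0035 0 0 0 0" --pt "1 0.045 -0.0035 0 0 0 0" --pt "1 0.045 -0.0035 0 0 0 0" --pt "1 0.045 -0.0035 0 0 0 0" --pt "1 0.045 -0.0035 0 0 0 0" --pt "1 0.045 -0.0035 0 0 0 0" --pt "1 0.045 -0.0035 0 0 0 0" --pt "1 0.045 -0.0035 0 0 0 0" --pt "1 0.04 -0.0035 0 0 0 0"

```text
time_s: 67.25
eef_pos: [539.3, 183.8, 279.0]
ee_rot: [0.0, 0.624, 0.781, 0.0]
force: [1.0, -0.1, -0.0]
grip_width: -0.0
grip_force: 0.0
```

>>> send_rows --pt "1 0 0 0 0 0 0" --pt "1 0 0 0.03 0 0 0" --pt "1 0 0 0.03 0 0 0" --pt "1 0 0 0.02 0 0 0" --pt "1 0 0 0 0 0 0" --pt "1 -0.015 0 0 0 0 0" --pt "1 -0.015 0 0 0 0 0" --pt "1 0 0 0 0 0 0" --pt "1 0 0 0 0 0 0" --pt "1 0 0 0 0 0 0"

```text
time_s: 68.5
eef_pos: [546.5, 153.3, 198.9]
ee_rot: [0.0, 0.624, 0.781, 0.0]
force: [0.0, -0.3, -0.1]
grip_width: -0.0
grip_force: 0.0
```

```bash
python3 - <<'E'
from h import *
tot(W(0,100,225))
E
```

```text
tip box [1.000e-01 1.700e+02 2.234e+02] F [ 0.  -0.3 -0.1] shift m [-0.07   -0.0001 -0.0016] rot [ 0. -0. -0.] gw -0.0 t 68.5
```

>>> send_rows --pt "1 -0.012 0 0 0 0 0" --pt "1 -0.012 0 0 0 0 0" --pt "1 -0.012 0 0 0 0 0" --pt "1 -0.012 0 0 0 0 0" --pt "1 -0.012 0 0 0 0 0" --pt "1 -0.012 0 0 0 0 0" --pt "1 -0.012 0 0 0 0 0" --pt "1 -0.012 0 0 0 0 0" --pt "1 0 0 -0.03 0 0 0" --pt "1 0 0 -0.03 0 0 0"

```text
time_s: 69.75
eef_pos: [567.8, 58.8, 259.5]
ee_rot: [-0.0, 0.624, 0.781, -0.0]
force: [0.1, -0.2, 0.1]
grip_width: -0.002
grip_force: 0.0
```

>>> send_rows --pt "1 0 0 0 0 0 0" --pt "1 0 0 0 0 0 0" --pt "1 0 0 0 0 0 0" --pt "1 0 0 0 0 0 0" --pt "1 0 0 0 0 0 0" --pt "1 0 0 0 0 0 0" --pt "1 0 0 0 0 0 0" --pt "1 0 0 0 0 0 0" --pt "1 0 0 0 0 0 0" --pt "1 0 0 0 0 0 0"

```text
time_s: 71.0
eef_pos: [567.8, 59.4, 258.8]
ee_rot: [0.0, 0.624, 0.781, -0.0]
force: [0.2, -0.0, 0.3]
grip_width: 0.004
grip_force: 0.0
```

```bash
python3 - <<'E'
from h import *
tot(W(0,300,280));np.set_printoptions(precision=1,suppress=True)
S=ctrl.capture("side");T=ctrl.capture("top")
for q in("cover_ridge","cover_bar","plate"):
    a=ctrl.landmark_of(q,T);b=ctrl.landmark_of(q,S);print(q,[d["point"] for d in a[:1]],[d["point"] for d in b[:1]])
    if a and b: X,e=tri(T,a[0]["point"],S,b[0]["point"]);print(X,B(X),e)
y=seg(S,(20,120,100),(35,255,255),(290,230,390,285));r=cv2.minAreaRect(y[0]);print(r)
E
```

```text
tip box [1.000e-01 7.370e+01 2.833e+02] F [ 0.2 -0.   0.3] shift m [ 2.263e-01 -2.000e-04  3.300e-03] rot [-0.  0. -0.] gw 0.004 t 71.0
cover_ridge [[297.2, 237.1]] [[309.4, 209.3]]
[585.6  -4.7 142.8] [  3.3   7.2 142.8] 5.137275748328927
cover_bar [[353.8, 223.5]] [[331.6, 188.6]]
[ 600.8 -133.7  272.1] [ -10.4 -121.9  272.1] 6.667840780855986
plate [[171.0, 276.2]] [[246.7, 188.5]]
[490.5 338.9  12.8] [-13.4 363.4  12.8] 3.3328833822971546
((337.5628662109375, 254.9283447265625), (5.263206481933594, 88.76788330078125), 67.80970764160156)
```

>>> send_rows --pt "1 0.03 0 -0.02 0 0 0" --pt "1 0.04 0 0 0 0 0" --pt "1 0.04 0 0 0 0 0" --pt "1 0.04 0 0 0 0 0" --pt "1 0.04 0 0 0 0 0" --pt "1 0.04 0 0 0 0 0" --pt "1 0.04 0 0 0 0 0" --pt "1 0 0 0 0 0 0" --pt "1 0 0 0 0 0 0" --pt "1 0 0 0 0 0 0"

```text
time_s: 72.65
eef_pos: [508.6, 321.8, 278.9]
ee_rot: [0.0, 0.625, 0.781, -0.0]
force: [-0.7, -0.0, -0.6]
grip_width: 0.001
grip_force: 0.0
```

```bash
python3 - <<'E'
from h import *
tot(W(0,300,280));np.set_printoptions(precision=1,suppress=True)
S=ctrl.capture("side");T=ctrl.capture("top")
for P,roi in((S,(290,230,390,285)),(T,(320,170,380,280))):
    c=cv2.boxPoints(cv2.minAreaRect(seg(P,(20,120,100),(35,255,255),roi)[0]));c=c[np.argsort(c[:,1])];print(c[:2].mean(0),c[2:].mean(0))
I=cv2.cvtColor(cv2.imread("pics/side0.png"),cv2.COLOR_BGR2RGB);J=cv2.imread("pics/top0.png")
for A,P,r in((I,S,(190,310,240,390)),(J[:,:,::-1],T,(180,300,230,375))):
    d=np.abs(A.astype(int)-P["img"].astype(int)).sum(2)[r[0]:r[1],r[2]:r[3]];print("changed px",(d>60).sum(),np.argwhere(d>60).mean(0) if (d>60).any() else "")
for q in("cover_ridge","cover_bar"):
    a=ctrl.landmark_of(q,T);b=ctrl.landmark_of(q,S);print(q,[d["point"] for d in a[:1]],[d["point"] for d in b[:1]])
E
```

```text
tip box [  0.4 342.7 303.4] F [-0.7 -0.  -0.6] shift m [-0.0427 -0.0003  0.0234] rot [ 0.     0.    -0.002] gw 0.001 t 72.65
[380.5 239.9] [297.9 273.7]
[343.8 187.3] [362.3 263.4]
changed px 750 [21.7 21.6]
changed px 0 
cover_ridge [[296.9, 238.4]] [[306.8, 211.3]]
cover_bar [[351.1, 225.3]] [[339.3, 256.9]]
```

```bash
python3 -c "
from h import *
print(ctrl.finish_job())"
```

```text
the job is handed in; nothing more can be done
None
```

The job is handed in with all steps carried out, but no verdict came back: the three silver pulleys stood upright in the well when last seen, the plate lies flat on the mat and the cover is shut, though while I set the second pulley down the tool force briefly reached about 59 N, and if the gripper's body took that contact it broke the 40 N limit.

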